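# Load the grinding jar and clamp its lid down

### The arm

A 7-joint arm with a two-finger parallel gripper is mounted at the origin on the work surface. World frame = base frame: x ahead of the robot, y to its left, z up, the work surface at z = 0. Lengths are in m, angles in rad, forces in N, time in s.
With the tool pointing down it reaches from about 0.425 to 0.925 m from the base axis. Payload 6.8 kg.
Tool frame: the origin (TCP) lies at the very end of the fingers, on their centre line; the grasp point (between the pads) lies 19 mm behind it; z points along the fingers, y is the line along which they close (so a half turn about z gives the same grasp; the last joint's range is limited). The gripper opens to 85 mm and grips with 20 to 120 N. Pads are 22 mm wide; open, the fingers measure 114 mm over their backs; the gripper's body (76 mm by 85 mm) begins 54 mm behind the grasp point. The pads swing forward as they close: fully open they stand 13 mm farther back than shut.
Start: joints at [1.125, 0.477, 0.022, 1.555, -0.011, 1.109, -0.083], TCP at [0.224, -0.637, 0.231] pointing down, gripper open.
Joint ranges: [-2.96, 2.96], [-0.34, 2.1], [-1.41, 1.46], [0.24, 2.44], [-1.37, 4.51], [0.17, 1.92], [-2.96, 2.96]. Speed limits (rad/s): [2.39, 2.39, 3.14, 3.14, 3.14, 3.14, 3.14].

### API

Orientations are given as a rotation vector (axis times angle).
In Python, from bench import r gives the robot as it stands. The module is installed in compiled form; this text tells all that it offers.
- The arm moves only by the tool servo_tool, never from a script. Its argument "commands" is a list of rows, each a list of 7 numbers: the turn, a rotation vector about the world's x, y, z in degrees, then the shift along the world's x, y, z in mm, then the closure, from 0 (fully open) to 1 (shut). A call has 1 to 5 rows; each row is the pose to reach, as a shift and turn from the pose commanded when the call began; what a row does not reach only later rows make up. A row lasts 1/12 s, in which the tool goes at most 41.7 mm and 7.16 degrees, less where a joint would pass 70% of its speed; a pose out of reach is approached as far as the arm can. A call with a gripper value outside its range is refused whole. The fingers move at their own pace and stop on an object; "force" is the grip in N (left out, the last holds). Time passes only in rows, so rows that repeat a pose let the fingers close. It gives the time, the measured TCP pose, the force, the opening and the grip force at its end, in the units of the state.
- r.get_obs(): the state, without advancing time (a new reading comes with each control period).
- r.grab_frame(name): name is "scene" or "side" or "wrist"; returns (picture, depth): 400x640x3 uint8, blue, green, red; 400x640 float32, m along the optical axis (not along the pixel's ray), 0 where there is no reading.
- r.camera_info(name): a dict with "vertical_fov" (degrees; the focal length in pixels is half the picture's height over the tangent of half this angle, whatever the lens; pixels are square), "cx", "cy" (the principal point, pixels), "D" ([k1, k2, p1, p2, k3] as OpenCV has them; the pictures are not rectified), "cam_to_world" (4x4, takes a point from camera to world coordinates); the wrist camera has in their place "T_tool_cam" (4x4, takes a point from camera to tool coordinates, whose origin is the TCP and whose axes are the flange's). Camera axes: x right, y up, looking along -z (the intrinsics and any distortion apply to the point x, -y, -z); pixel columns grow to the right and rows downward; lengths in m; the calibration is good to about 2 mm. A picture is of the moment at which its call begins: read the wrist's pose just before it. camera_info takes no time and is no camera call.
- r.hand_in(): hands the job in; it is judged then, once.
The state is a dict: "clock": time; "joints": joint angles; "qvel": joint speeds; "tau": joint torques, N m; "tcp_pos": TCP position; "orientation": TCP orientation; "contact_force": force on the tool from outside, world axes, zero at the start; "moment": the same for the moment, N m; "grip_width": finger opening in m; "gripper_force": force on a finger pad.
Only numpy, scipy, OpenCV 4.12 (cv2) and the standard library are available. Lean on these libraries where they do the work, as an engineer would, in place of code of your own. Each camera call takes 0.05 s, during which the arm holds its last target. There are 200 camera calls.

### The job

Tip the three grinding balls from the scoop into the open grinding jar and lay the scoop down flat on the bench the right way up. Then put the jar's own lid on, fully seated, and only then swing the bail clamp all the way down over the lid, leaving the other things on the bench where they are.

Things in the scene. Friction and masses are not known exactly. Their poses are not given: they have to be found in the camera images.
- station: fixed grinding-jar station. Origin on the bench under the jar's axis, z up, x from the jar to the clamp pivots. Grey base plate 12 mm high: x -70 to 95, y +-58 mm. Open steel jar: 100 mm outside, 86 mm inside diameter, rim 92 mm, inner floor 18 mm above the bench. Two pivot posts 16 x 10 mm at x 72, y +-43 mm, 116 mm high
- jar_mouth (a point): centre of the jar's open mouth, in the plane of the rim, 92 mm above the bench
- bail (a joint): angle of the steel bail clamp (a U of 10 mm round bar): 0 = down, level across the lid, cross bar before the jar at station x -88 mm; pi/2 = straight up; 2.4 = fully back. Stays where it is left (2 to 4 N at the cross bar). Side arms at station y +-32 mm; down, they run 1 mm above the seated lid's plate
- bail_grip (a point): middle of the bail's cross bar (10 mm round bar, 64 mm long, along station y), 160 mm from the pivot axis
- bail_hinge (a point): middle of the bail's pivot axis, which runs along station y; at station x = 72 mm, 108 mm above the bench
- lid: loose steel lid of the jar, 0.35 kg. Origin: centre of its underside, z up. Plug of 80 mm diameter (z 0 to 8 mm, chamfered), plate of 104 mm (z 8 to 18), round black knob of 30 mm (z 18 to 48). Seated: plug in the mouth, plate resting on the rim, origin 8 mm below the rim
- scoop: aluminium scoop, 176 mm long, 0.16 kg, holding the balls. Origin on its underside, z up, x towards the open nose. Trough x 10 to 80 mm, 56 mm wide, 34 to 42 mm high, inside 50 mm wide, floor 4 mm thick; lip at the nose 2.5 mm over the floor: balls roll out when tipped nose down over about 40 degrees. Handle 14 mm wide, z 24 to 42, x -96 to 10 mm, foot under its end
- scoop_grip (a point): grip point on the scoop's handle: scoop x = -30 mm, 33 mm above the scoop's underside, on the handle's axis
- ball0_center (a point): centre of a white ceramic grinding ball of 24 mm diameter, 28 g, loose in the scoop at the start
- ball1_center (a point): centre of a white ceramic grinding ball of 24 mm diameter, 28 g, loose in the scoop at the start
- ball2_center (a point): centre of a white ceramic grinding ball of 24 mm diameter, 28 g, loose in the scoop at the start
- beaker: bystander, not to be disturbed: clear glass beaker, 72 mm wide, 85 mm high; origin at the centre of its underside
- small_lid: bystander, not to be disturbed: a smaller steel lid with a thin black knob, 68 mm across, 30 mm high; belongs to another jar; origin at the centre of its underside
- reagent_jar: bystander, not to be disturbed: amber jar with white cap, 64 mm wide, 90 mm high; origin at the centre of its underside
- spring_clamp: bystander, not to be disturbed: blue X-shaped spring clamp lying flat, 110 mm long (along its x), 45 mm wide, 20 mm high, origin in the middle
- brush: bystander, not to be disturbed: small brush lying flat, 170 mm long along its x, origin in the middle
- dish: bystander, not to be disturbed: white ceramic bowl, 76 mm wide, 30 mm high; origin at the centre of its underside
Not all that is in view belongs to the job. Leave any purple look-alike of the lid alone. What is shaped like the station but red is not meant.

How it is judged:
By the outcome, as a careful person would: the job done as asked, in the order asked, and still so for the second after the job is handed in, with the robot touching nothing.
It also fails if it takes over 72 s, if anything falls off the work surface, if the arm or the gripper's body presses on something with over 40 N, if the wrist force passes 120 N, or if a joint passes its speed limit or range.

## Working session

There is one attempt and no reset: what is moved stays moved. The work goes in short steps, Python scripts to look and compute and a tool call to move; the robot and the scene stay as the last step left them, time stands still between calls to the robot, and variables do not carry over. Pictures are saved under pics/ and viewed, at most 10 in all, crops included, and the job is handed in when it is done.

Besides the shell and the picture viewer there is one more tool, called after ">>>" by a JSON object that holds its "api" and its "payload", one argument or row to a line. servo_tool: Moves the arm, as the interface text tells. Its arguments: {"type":"object","properties":{"commands":{"type":"array"},"force":{"type":"number"}},"required":["commands"]}

```bash
mkdir -p pics; cat > h.py <<'E'
import numpy as np, cv2
from scipy.spatial.transform import Rotation as R
from bench import r
def K(n):
    c=r.camera_info(n); f=200/np.tan(np.radians(c["vertical_fov"])/2)
    return np.array([[f,0,c["cx"]],[0,f,c["cy"]],[0,0,1.]]),np.array(c["D"],float),c
def grab(n):
    o=r.get_obs(); im,d=r.grab_frame(n); k,D,c=K(n)
    if n=="wrist":
        T=np.eye(4);T[:3,:3]=R.from_rotvec(o["orientation"]).as_matrix();T[:3,3]=o["tcp_pos"]
        T=T@np.array(c["T_tool_cam"])
    else: T=np.array(c["cam_to_world"])
    return im,d,(k,D,T)
def rays(uv,cam):
    k,D,T=cam
    p=cv2.undistortPoints(np.array(uv,float).reshape(-1,1,2),k,D)[:,0]
    v=np.c_[p[:,0],-p[:,1],-np.ones(len(p))]
    return T[:3,3],v@T[:3,:3].T
def onz(uv,cam,z):
    o,v=rays(uv,cam); return o+v*((z-o[2])/v[:,2])[:,None]
def depthpts(uv,d,cam):
    o,v=rays(uv,cam); uv=np.array(uv,int); return o+v*d[uv[:,1],uv[:,0]][:,None]
def cross(uv1,c1,uv2,c2):
    o1,v1=rays([uv1],c1);o2,v2=rays([uv2],c2);v1=v1[0];v2=v2[0]
    s=np.linalg.lstsq(np.c_[v1,-v2],o2-o1,rcond=None)[0]
    a=o1+s[0]*v1;b=o2+s[1]*v2; return (a+b)/2,np.linalg.norm(a-b)
def cloud(d,cam):
    ok=d>0; v,u=np.nonzero(ok); return np.c_[u,v],depthpts(np.c_[u,v],d,cam)
E
python3 - <<'E'
from h import *
import pickle
S={}
for n in("scene","side","wrist"):
    im,d,c=grab(n);S[n]=(im,d,c);cv2.imwrite(f"pics/{n}0.png",im)
    print(n,c[0][0,0],c[1],c[2].round(3).tolist(),(d>0).mean())
pickle.dump(S,open("s0.pkl","wb")); o=r.get_obs();print({k:np.round(v,3) for k,v in o.items()}); print(r.camera_info("wrist")["T_tool_cam"])
E
```

```text
scene 365.6711600761976 [-0.05822487  0.          0.          0.          0.        ] [[0.893, -0.227, 0.389, 0.879], [0.449, 0.495, -0.744, -0.686], [-0.023, 0.839, 0.544, 0.593], [0.0, 0.0, 0.0, 1.0]] 0.995734375
side 363.9131537040872 [-0.04032399  0.          0.          0.          0.        ] [[0.694, 0.44, -0.57, 0.023], [-0.72, 0.403, -0.565, -0.498], [-0.019, 0.803, 0.596, 0.598], [0.0, 0.0, 0.0, 1.0]] 0.995890625
wrist 306.96148593055995 [0.01311681 0.         0.         0.         0.        ] [[0.331, 0.908, 0.257, 0.29], [-0.944, 0.319, 0.089, -0.613], [-0.001, -0.273, 0.962, 0.374], [0.0, 0.0, 0.0, 1.0]] 0.99594140625
{'clock': np.float64(0.15), 'joints': array([ 1.125,  0.478,  0.022,  1.556, -0.012,  1.109, -0.083]), 'qvel': array([-0.   , -0.001,  0.   , -0.005,  0.   ,  0.   ,  0.001]), 'tau': array([ 3.0000e-03, -5.9692e+01,  1.6100e+00, -2.8149e+01,  1.3000e-02,
        7.0000e-03, -0.0000e+00]), 'tcp_pos': array([ 0.224, -0.636,  0.231]), 'orientation': array([-3.096e+00, -5.280e-01,  1.000e-03]), 'contact_force': array([ 0.608, -0.62 , -0.19 ]), 'moment': array([ 0.02 ,  0.007, -0.021]), 'gripper_force': np.float64(0.0), 'grip_width': np.float64(0.085)}
[[-5.14271514e-04  9.62166965e-01  2.72460027e-01  7.02540725e-02]
 [ 9.99999553e-01  7.11019639e-04 -6.23388049e-04 -7.30693602e-04]
 [-7.93527817e-04  2.72459585e-01 -9.62166901e-01 -1.43353776e-01]
 [ 0.00000000e+00  0.00000000e+00  0.00000000e+00  1.00000000e+00]]
```

View pics/scene0.png

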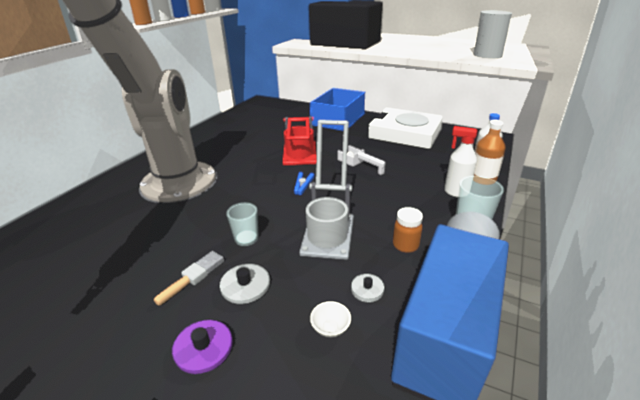

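View pics/side0.png

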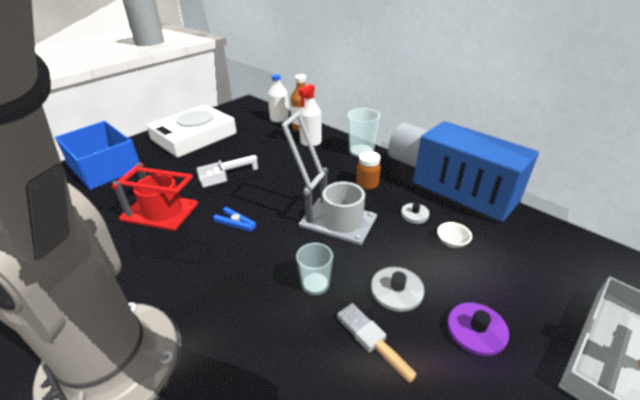

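The scene view shows the station with its jar at (327,225), bail up with cross bar at (333,122), scoop at (360,158), lid at (245,283), purple lid at (203,345) and the small lid at (367,288). The side view has the jar at (343,208), scoop (228,170), lid (397,288) and beaker (314,268).

```bash
python3 - <<'E'
from h import *
import pickle
S=pickle.load(open("s0.pkl","rb")); s=S["scene"];e=S["side"]
np.set_printoptions(precision=4,suppress=True)
for n,a,b in [("jar",(327,208),(343,192)),("bar",(333,122),(290,118)),("lidknob",(243,270),(399,275)),("scoop",(350,155),(212,174)),("hend",(380,160),(253,158))]:
    print(n,*cross(a,s[2],b,e[2]))
def circ(P):
    A=np.c_[2*P[:,:2],np.ones(len(P))];x=np.linalg.lstsq(A,(P[:,:2]**2).sum(1),rcond=None)[0];return x[:2],np.sqrt(x[2]+x[:2]@x[:2])
J=cross((327,208),s[2],(343,192),e[2])[0]; L=cross((243,270),s[2],(399,275),e[2])[0]; C=cross((350,155),s[2],(212,174),e[2])[0]
allP=[]
for n in("scene","side"):
    uv,P=cloud(S[n][1],S[n][2]); allP.append(P)
    m=(np.hypot(*(P[:,:2]-J[:2]).T)<.07)&(abs(P[:,2]-.092)<.004); print(n,"rim",m.sum(),P[m].mean(0),circ(P[m]))
    m=(np.hypot(*(P[:,:2]-L[:2]).T)<.07)&(P[:,2]>.012); print(n,"lid z hist",np.histogram(P[m][:,2],np.arange(.01,.06,.004))); q=P[m&(P[:,2]<.025)];print(circ(q[q[:,2]>.014]),"knob",P[m&(P[:,2]>.043)].mean(0), np.ptp(P[m&(P[:,2]>.043)],0))
    m=(np.hypot(*(P[:,:2]-J[:2]).T)<.16)&(P[:,2]>.14); Q=P[m]; print("bail",m.sum(),Q.mean(0),np.ptp(Q,0)); t=Q[Q[:,2]>Q[:,2].max()-.012];print(t.mean(0),t.min(0),t.max(0))
    m=(np.hypot(*(P[:,:2]-C[:2]).T)<.16)&(P[:,2]>.012); Q=P[m]; print("scoop",m.sum(),Q.mean(0),Q.min(0),Q.max(0))
    # top view
    im=np.zeros((480,640,3),np.uint8); col=S[n][0][uv[:,1],uv[:,0]]
    o=np.argsort(P[:,2]); x=((P[o,0]-.1)*640/.9).astype(int); y=(( .2-P[o,1])*640/.9).astype(int); k=(x>=0)&(x<640)&(y>=0)&(y<480)&(P[o,2]<.35); im[y[k],x[k]]=col[o][k]
    cv2.imwrite(f"pics/top_{n}.png",im)
print(circ)
E
```

```text
jar [ 0.5625 -0.0509  0.0927] 0.0015393830595783436
bar [0.5211 0.0739 0.257 ] 0.0003418497832707008
lidknob [ 0.4734 -0.2727  0.0485] 0.0031359431800517925
scoop [0.4498 0.3596 0.019 ] 0.0031925338029661927
hend [0.5703 0.3149 0.0427] 0.011080225481459325
scene rim 282 [ 0.564 -0.057  0.091] (array([ 0.5622, -0.0538]), np.float64(0.04645550870518228))
scene lid z hist (array([ 40, 359, 847,  22,  17,  21,  21,  18,  21, 111,  10,   0]), array([0.01 , 0.014, 0.018, 0.022, 0.026, 0.03 , 0.034, 0.038, 0.042,
       0.046, 0.05 , 0.054, 0.058]))
(array([ 0.4737, -0.2736]), np.float64(0.03962349925329197)) knob [ 0.4753 -0.2748  0.0481] [0.0311 0.029  0.0082]
bail 532 [0.5279 0.0508 0.2125] [0.0818 0.0715 0.1227]
[0.5219 0.0675 0.2582] [0.4885 0.053  0.2512] [0.5569 0.0833 0.263 ]
scoop 690 [0.4204 0.3271 0.0428] [0.2906 0.2484 0.012 ] [0.5838 0.4026 0.1144]
side rim 258 [ 0.5583 -0.0565  0.0902] (array([ 0.5596, -0.0542]), np.float64(0.04653438256036214))
side lid z hist (array([  37, 1170,  236,   20,   24,   14,   25,   25,   50,  104,    0,
          0]), array([0.01 , 0.014, 0.018, 0.022, 0.026, 0.03 , 0.034, 0.038, 0.042,
       0.046, 0.05 , 0.054, 0.058]))
(array([ 0.4711, -0.2754]), np.float64(0.038931896762638515)) knob [ 0.4695 -0.2764  0.0464] [0.0285 0.029  0.0067]
bail 544 [0.522  0.0488 0.209 ] [0.0825 0.0709 0.1222]
[0.515  0.0655 0.2578] [0.4847 0.0534 0.2503] [0.5527 0.0821 0.2622]
scoop 1031 [0.4138 0.3355 0.05  ] [0.29   0.2499 0.012 ] [0.5806 0.4019 0.1138]
<function circ at 0x7fb970ebc0e0>
```

>>> {"api": "servo_tool", "payload": {
  "commands": [
    [0, 0, -1.4, 25, 29, 8, 0],
    [0, 0, -2.8, 50, 58, 16, 0],
    [0, 0, -4.2, 75, 87, 24, 0],
    [0, 0, -5.6, 100, 116, 32, 0],
    [0, 0, -7, 125, 145, 40, 0]
  ]
}}

```text
clock: 0.57
tcp_pos: [0.3495, -0.4902, 0.2714]
orientation: [-3.123, -0.336, 0.0]
contact_force: [0.1, -0.9, 0.1]
grip_width: 0.0855
gripper_force: 0.0
```

>>> {"api": "servo_tool", "payload": {
  "commands": [
    [0, 0, -1.4, 25, 29, 8, 0],
    [0, 0, -2.8, 50, 58, 16, 0],
    [0, 0, -4.2, 75, 87, 24, 0],
    [0, 0, -5.6, 100, 116, 32, 0],
    [0, 0, -7, 125, 145, 40, 0]
  ]
}}

```text
clock: 0.98
tcp_pos: [0.4744, -0.3452, 0.3116]
orientation: [-3.138, -0.145, 0.0]
contact_force: [1.0, 0.3, 0.1]
grip_width: 0.0852
gripper_force: 0.0
```

>>> {"api": "servo_tool", "payload": {
  "commands": [
    [0, 0, -1.4, 25, 29, 8, 0],
    [0, 0, -2.8, 50, 58, 16, 0],
    [0, 0, -4.2, 75, 87, 24, 0],
    [0, 0, -5.6, 100, 116, 32, 0],
    [0, 0, -7, 125, 145, 40, 0]
  ]
}}

```text
clock: 1.4
tcp_pos: [0.5994, -0.2003, 0.3515]
orientation: [3.141, -0.047, -0.001]
contact_force: [0.7, 0.0, -0.2]
grip_width: 0.0855
gripper_force: 0.0
```

>>> {"api": "servo_tool", "payload": {
  "commands": [
    [0, 0, -1.4, -5, 35, -3, 0],
    [0, 0, -2.8, -10, 70, -6, 0],
    [0, 0, -4.2, -15, 105, -9, 0],
    [0, 0, -5.6, -20, 140, -12, 0],
    [0, 0, -7, -26, 177, -15, 0]
  ]
}}

```text
clock: 1.82
tcp_pos: [0.5722, -0.0237, 0.3359]
orientation: [3.132, -0.24, -0.0]
contact_force: [0.6, 0.3, -1.2]
grip_width: 0.0852
gripper_force: 0.0
```

>>> {"api": "servo_tool", "payload": {
  "commands": [
    [0, 0, -1.4, -5, 35, -3, 0],
    [0, 0, -2.8, -10, 70, -6, 0],
    [0, 0, -4.2, -15, 105, -9, 0],
    [0, 0, -5.6, -20, 140, -12, 0],
    [0, 0, -7, -26, 177, -15, 0]
  ]
}}

```text
clock: 2.23
tcp_pos: [0.5462, 0.1531, 0.321]
orientation: [3.111, -0.431, -0.0]
contact_force: [0.4, -0.8, -0.5]
grip_width: 0.0851
gripper_force: 0.0
```

>>> {"api": "servo_tool", "payload": {
  "commands": [
    [0, 0, -1, -5, 35, -3, 0],
    [0, 0, -2, -10, 70, -6, 0],
    [0, 0, -3, -15, 105, -9, 0],
    [0, 0, -4, -20, 140, -12, 0],
    [0, 0, -5, -26, 177, -15, 0]
  ]
}}

```text
clock: 2.65
tcp_pos: [0.5204, 0.3301, 0.3059]
orientation: [3.09, -0.566, 0.0]
contact_force: [-0.1, -1.0, -0.4]
grip_width: 0.0855
gripper_force: 0.0
```

```bash
python3 - <<'E'
from h import *
import pickle
im,d,c=grab("wrist");pickle.dump((im,d,c),open("w1.pkl","wb"));cv2.imwrite("pics/w1.png",im)
o=r.get_obs();print({k:np.round(v,3) for k,v in o.items()})
E
```

```text
{'clock': np.float64(2.7), 'joints': array([-0.392,  0.352, -0.379,  1.589,  0.13 ,  1.225, -2.717]), 'qvel': array([ 0.032, -0.037, -0.031,  0.055, -0.046,  0.008,  0.176]), 'tau': array([ 18.592, -56.042,  12.174, -27.409,   2.513,   1.468,   0.18 ]), 'tcp_pos': array([0.516, 0.34 , 0.305]), 'orientation': array([-3.088,  0.551,  0.006]), 'contact_force': array([-1.359,  5.82 , -0.052]), 'moment': array([0.415, 0.126, 0.042]), 'gripper_force': np.float64(0.0), 'grip_width': np.float64(0.085)}
```

View pics/w1.png

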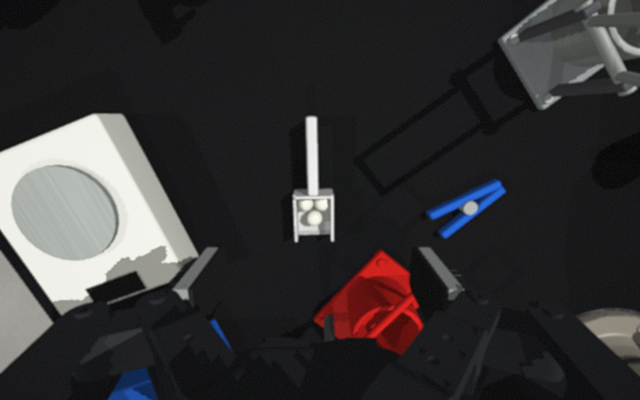

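The wrist view shows the scoop with its handle running (312,117)–(313,190), the trough (293–335, 190–242), three balls at about (307,204), (322,204) and (314,218), red station at (370,310) and spring clamp at (467,208).

```bash
cat > sc.py <<'E'
from h import *
def scoop():
    im,d,c=grab("wrist")
    g=im.min(2); g[:, :270]=0; g[:,360:]=0; g[260:]=0
    n,l,st,_=cv2.connectedComponentsWithStats((g>75).astype(np.uint8)); i=1+st[1:,4].argmax(); print("bbox",st[i])
    v,u=np.nonzero(l==i); x0,y0,w,h,_=st[i]
    # handle rows: narrow
    H=[];T=[]
    for y in range(y0,y0+h):
        q=u[v==y]; wd=q.max()-q.min()+1
        (H if wd<0.5*w else T).append(((q.min()+q.max())/2,y,q.min(),q.max()))
    H=np.array(H);T=np.array(T)
    A=onz(H[3:-3,:2],c,.042); print("handle A",A[0],A[-1])
    D=depthpts(H[3:-3,:2].round(),d,c); print("handle depth z",np.median(D[:,2]))
    end=onz([H[0,:2]],c,.042)[0]; nose=onz([T[-1,:2]],c,.037)[0]
    dirn=A[-1]-A[0]; az=np.degrees(np.arctan2(dirn[1],dirn[0])); e=dirn/np.linalg.norm(dirn)
    print("end",end,"nose",nose,"len",np.linalg.norm((nose-end)[:2]),"noseaz",az)
    print("width",np.linalg.norm(onz([[T[-6,2],T[-6,1]]],c,.037)-onz([[T[-6,3]+1,T[-6,1]]],c,.037)))
    print("grip from end",end+e*.066,"from nose",nose-e*.110)
    o=r.get_obs(); M=R.from_rotvec(o["orientation"]).as_matrix(); print("tcp",o["tcp_pos"],"tool y az",np.degrees(np.arctan2(M[1,1],M[0,1])),"j7",o["joints"][6],"f",o["contact_force"])
    return im,d,c,H,T
E
python3 - <<'E'
from sc import *
np.set_printoptions(precision=4,suppress=True)
im,d,c,H,T=scoop()
uv,P=cloud(d,c); m=(uv[:,0]>290)&(uv[:,0]<338)&(uv[:,1]>112)&(uv[:,1]<245)&(P[:,2]>.02); print(np.histogram(P[m][:,2],np.arange(.02,.06,.004)))
E
```

```text
bbox [ 298  109   43  128 2913]
handle A [0.5801 0.318  0.042 ] [0.4981 0.3476 0.042 ]
handle depth z 0.04307965381702919
end [0.5835 0.3168 0.042 ] nose [0.4178 0.3764 0.037 ] len 0.1761037082668002 noseaz 160.20129344598757
width 0.0589488441281245
grip from end [0.5214 0.3391 0.042 ] from nose [0.5213 0.3391 0.037 ]
tcp [0.5167 0.3366 0.3053] tool y az -110.07916362719031 j7 -2.7107338741881364 f [-0.0762 -0.6448  0.7948]
(array([166, 312, 129, 188,  62, 843,  55,   0,   0]), array([0.02 , 0.024, 0.028, 0.032, 0.036, 0.04 , 0.044, 0.048, 0.052,
       0.056]))
```

>>> {"api": "servo_tool", "payload": {
  "commands": [
    [0, 0, 0, 0, 5, -35, 0],
    [0, 0, 0, 0, 10, -70, 0],
    [0, 0, 0, 0, 10, -105, 0],
    [0, 0, 0, 0, 10, -140, 0],
    [0, 0, 0, 0, 10, -175, 0]
  ]
}}

```text
clock: 3.17
tcp_pos: [0.5206, 0.3385, 0.1297]
orientation: [3.091, -0.563, 0.0]
contact_force: [0.9, 0.3, -0.5]
grip_width: 0.0855
gripper_force: 0.0
```

>>> {"api": "servo_tool", "payload": {
  "commands": [
    [0, 0, 0, 0, 0, -15, 0],
    [0, 0, 0, 0, 0, -30, 0],
    [0, 0, 0, 0, 0, -30, 0]
  ]
}}

```text
clock: 3.42
tcp_pos: [0.5189, 0.337, 0.0976]
orientation: [3.086, -0.562, -0.007]
contact_force: [-0.8, -0.4, 0.2]
grip_width: 0.0855
gripper_force: 0.0
```

```bash
python3 - <<'E'
from h import *
o=r.get_obs();print(o["tcp_pos"],o["joints"],o["orientation"])
im,d,c=grab("wrist"); cv2.imwrite("pics/w2.png",im)
E
```

```text
[0.51889322 0.33698032 0.09760139] [-0.42902599  0.56077389 -0.33416001  1.78138933  0.23480959  0.8452441
 -2.80481934] [ 3.08588095 -0.56227238 -0.00690694]
```

View pics/w2.png

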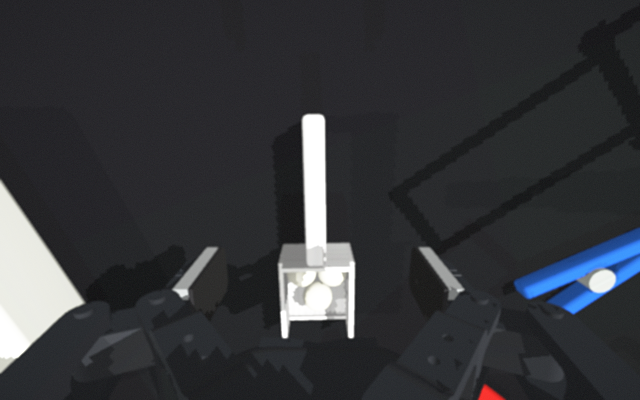

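The scoop handle lies centred between the fingers at (314,120–260), balls at (305,275), (330,275), (318,296); the clamp at (600,280) is well clear.

>>> {"api": "servo_tool", "payload": {
  "commands": [
    [0, 0, 0, 1, 1, -20, 0],
    [0, 0, 0, 2, 2, -40, 0],
    [0, 0, 0, 2, 2, -60, 0],
    [0, 0, 0, 2, 2, -75, 0],
    [0, 0, 0, 2, 2, -82, 0]
  ]
}}

```text
clock: 3.88
tcp_pos: [0.5227, 0.3407, 0.0187]
orientation: [3.09, -0.563, -0.001]
contact_force: [-0.6, -0.3, 0.0]
grip_width: 0.0854
gripper_force: 0.0
```

>>> {"api": "servo_tool", "payload": {
  "commands": [
    [0, 0, 0, 0, 0, 0, 0.3],
    [0, 0, 0, 0, 0, 0, 0.6],
    [0, 0, 0, 0, 0, 0, 0.8],
    [0, 0, 0, 0, 0, 0, 1],
    [0, 0, 0, 0, 0, 0, 1]
  ],
  "force": 80
}}

```text
clock: 4.3
tcp_pos: [0.5234, 0.3415, 0.0205]
orientation: [-3.089, 0.563, -0.002]
contact_force: [-0.2, -0.5, 0.4]
grip_width: 0.0256
gripper_force: 0.0
```

>>> {"api": "servo_tool", "payload": {
  "commands": [
    [0, 0, 0, 0, 0, 0, 1],
    [0, 0, 0, 0, 0, 0, 1],
    [0, 0, 0, 0, 0, 0, 1]
  ]
}}

```text
clock: 4.55
tcp_pos: [0.5232, 0.341, 0.0204]
orientation: [-3.091, 0.563, -0.002]
contact_force: [-1.2, -1.4, 5.9]
grip_width: 0.0125
gripper_force: 79.5
```

>>> {"api": "servo_tool", "payload": {
  "commands": [
    [0, 0, 0, 0, 0, 0, 0.6],
    [0, 0, 0, 0, 0, 0, 0.6],
    [0, 0, 0, -1, -1, -4, 0.6],
    [0, 0, 0, -2, -2, -7, 0.6],
    [0, 0, 0, -2, -2, -7, 0.6]
  ]
}}

```text
clock: 4.97
tcp_pos: [0.5198, 0.3384, 0.0112]
orientation: [3.089, -0.563, -0.002]
contact_force: [-0.6, 0.1, -0.2]
grip_width: 0.0345
gripper_force: 0.0
```

>>> {"api": "servo_tool", "payload": {
  "commands": [
    [0, 0, 0, 0, 0, 0, 1],
    [0, 0, 0, 0, 0, 0, 1],
    [0, 0, 0, 0, 0, 0, 1],
    [0, 0, 0, 0, 0, 0, 1],
    [0, 0, 0, 0, 0, 0, 1]
  ],
  "force": 90
}}

```text
clock: 5.38
tcp_pos: [0.5208, 0.3393, 0.0123]
orientation: [-3.09, 0.563, -0.0]
contact_force: [0.1, 0.7, -1.5]
grip_width: 0.0127
gripper_force: 87.6
```

>>> {"api": "servo_tool", "payload": {
  "commands": [
    [0, 0, 0, 0, 0, 5, 1],
    [0, 0, 0, 0, 0, 12, 1],
    [0, 0, 0, 0, 0, 20, 1],
    [0, 0, 0, 0, 0, 20, 1]
  ]
}}

```text
clock: 5.72
tcp_pos: [0.5217, 0.3398, 0.0344]
orientation: [-3.089, 0.563, -0.003]
contact_force: [0.5, 0.6, -1.8]
grip_width: 0.0126
gripper_force: 87.8
```

```bash
python3 - <<'E'
from h import *
o=r.get_obs();print({k:np.round(v,3) for k,v in o.items()})
im,d,c=grab("wrist"); cv2.imwrite("pics/w3.png",im[100:400,150:500])
E
```

```text
{'clock': np.float64(5.717), 'joints': array([-0.453,  0.646, -0.304,  1.808,  0.276,  0.726, -2.838]), 'qvel': array([-0.004,  0.016,  0.007,  0.007,  0.011, -0.032, -0.006]), 'tau': array([ 2.0900e-01, -6.0817e+01, -3.8820e+00, -1.9631e+01, -1.2000e-01,
        3.7000e-01,  5.9000e-02]), 'tcp_pos': array([0.522, 0.34 , 0.034]), 'orientation': array([-3.089e+00,  5.630e-01, -3.000e-03]), 'contact_force': array([ 0.525,  0.579, -1.751]), 'moment': array([ 0.007, -0.173,  0.044]), 'gripper_force': np.float64(87.782), 'grip_width': np.float64(0.013)}
```

View pics/w3.png

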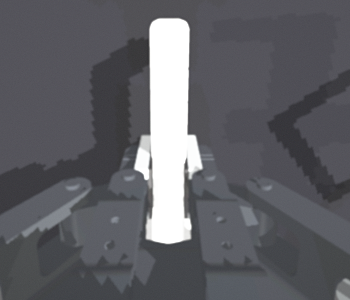

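The crop shows the handle gripped squarely, trough hidden behind the closed fingers. Check obstacles on my planned path.

```bash
python3 - <<'E'
from h import *
import pickle
S=pickle.load(open("s0.pkl","rb"))
G={}
for n in("scene","side"):
    uv,P=cloud(S[n][1],S[n][2]); m=(P[:,2]>.05)&(P[:,0]>.44)&(P[:,0]<1.0)&(P[:,1]>-.2)&(P[:,1]<.44)
    for p in P[m]:
        k=(int(p[0]//.04),int(p[1]//.04)); G.setdefault(k,[]).append(p[2])
for y in range(10,-6,-1): print("%5.2f"%(y*.04)," ".join("%4d"%(1000*max(G[(x,y)])) if len(G.get((x,y),[]))>2 else "   ." for x in range(11,25)))
print([round(x*.04,2) for x in range(11,25)])
E
```

```text
0.40    .    .    .    .    .    .    .    .    .  111  191  192   71    .
 0.36    .    .    .    .    .    .    .    .    .    .  175  147    .    .
 0.32    .    .    .    .    .    .    .    .  198  199    .    .    .    .
 0.28    .    .    .    .    .    .    .    .  200  200  132    .    .    .
 0.24    .    .    .    .    .    .    .    .  104  117    .    .    .    .
 0.20    .    .    .    .    .    .    .    .    .    .    .    .    .    .
 0.16    .    .    .    .    .    .    .    .    .  131  131  131  131    .
 0.12    .    .    .    .    .    .    .    .    .  131  124  127  131    .
 0.08    .    .  261    .    .    .    .    .    .  129  131  131  131    .
 0.04    .  262  263  223    .    .    .    .    .    .    .    .    .    .
 0.00    .  220  158  165    .    .   90   91   91  113  139  142  129    .
-0.04    .  116   93   93   92    .   88   91   91  119  141  142  129    .
-0.08    .   92   93   91   93    .    .    .    .  120  142  142  128    .
-0.12    .   88   94   93   90    .    .    .    .  162  162  162  161    .
-0.16    .    .    .    .    .    .    .    .    .  162  162  162  161    .
-0.20    .    .    .    .    .    .    .    .    .  162  162  162  163    .
[0.44, 0.48, 0.52, 0.56, 0.6, 0.64, 0.68, 0.72, 0.76, 0.8, 0.84, 0.88, 0.92, 0.96]
```

>>> {"api": "servo_tool", "payload": {
  "commands": [
    [0, 0, 2, 0, 0, 12, 1],
    [0, 0, 4, 0, 0, 32, 1],
    [0, 0, 6, 0, 0, 57, 1],
    [0, 0, 8, 0, -3, 83, 1],
    [0, 0, 10, 0, -10, 110, 1]
  ]
}}

```text
clock: 6.18
tcp_pos: [0.5199, 0.3298, 0.1431]
orientation: [-3.128, 0.286, 0.001]
contact_force: [1.8, -0.4, -2.8]
grip_width: 0.0128
gripper_force: 87.9
```

>>> {"api": "servo_tool", "payload": {
  "commands": [
    [0, 0, 2, 4, -8, 25, 1],
    [0, 0, 4, 8, -16, 50, 1],
    [0, 0, 7, 13, -25, 73, 1],
    [0, 0, 9, 19, -37, 93, 1],
    [0, 0, 12, 25, -50, 110, 1]
  ]
}}

```text
clock: 6.6
tcp_pos: [0.5458, 0.2791, 0.2541]
orientation: [-3.141, -0.041, -0.002]
contact_force: [0.9, -0.1, -1.8]
grip_width: 0.0127
gripper_force: 87.9
```

>>> {"api": "servo_tool", "payload": {
  "commands": [
    [0, 0, 2, 8, -15, 14, 1],
    [0, 0, 5, 16, -31, 26, 1],
    [0, 0, 7, 24, -48, 36, 1],
    [0, 0, 9, 32, -65, 42, 1],
    [0, 0, 12, 40, -83, 45, 1]
  ]
}}

```text
clock: 7.02
tcp_pos: [0.5861, 0.1956, 0.2984]
orientation: [-3.12, -0.368, -0.002]
contact_force: [0.3, -0.5, -2.4]
grip_width: 0.0126
gripper_force: 87.9
```

>>> {"api": "servo_tool", "payload": {
  "commands": [
    [0, 0, 2, 8, -18, 0, 1],
    [0, 0, 5, 16, -36, 0, 1],
    [0, 0, 7, 24, -54, 0, 1],
    [0, 0, 9, 32, -72, 0, 1],
    [0, 0, 12, 40, -90, 0, 1]
  ]
}}

```text
clock: 7.43
tcp_pos: [0.6257, 0.1051, 0.2971]
orientation: [3.064, 0.692, -0.001]
contact_force: [0.8, -0.5, -1.7]
grip_width: 0.0125
gripper_force: 87.9
```

>>> {"api": "servo_tool", "payload": {
  "commands": [
    [0, 0, 3, 10, -20, 0, 1],
    [0, 0, 6, 20, -40, 0, 1],
    [0, 0, 9, 30, -58, 0, 1],
    [0, 0, 11, 36, -70, 0, 1],
    [0, 0, 12, 40, -78, 0, 1]
  ]
}}

```text
clock: 7.85
tcp_pos: [0.6661, 0.0254, 0.2967]
orientation: [2.976, 1.004, -0.001]
contact_force: [0.1, 0.2, -1.5]
grip_width: 0.013
gripper_force: 87.9
```

```bash
python3 - <<'E'
from h import *
import pickle
o=r.get_obs();print({k:np.round(v,3) for k,v in o.items()})
M=R.from_rotvec(o["orientation"]).as_matrix(); print(M.round(3))
S={n:grab(n) for n in("scene","side","wrist")};pickle.dump(S,open("s1.pkl","wb"))
cv2.imwrite("pics/s1.png",np.hstack([S["scene"][0][100:300,200:500],S["side"][0][60:260,200:500]]))
E
```

```text
{'clock': np.float64(7.85), 'joints': array([ 0.195,  0.457, -0.471,  1.472,  0.212,  1.264, -1.218]), 'qvel': array([ 0.116,  0.07 , -0.017, -0.102,  0.017,  0.042,  0.313]), 'tau': array([-8.0600e-01, -5.9707e+01, -5.4720e+00, -3.0036e+01,  1.2000e-02,
        4.2000e-02, -1.0500e-01]), 'tcp_pos': array([0.666, 0.025, 0.297]), 'orientation': array([ 2.976e+00,  1.004e+00, -1.000e-03]), 'contact_force': array([ 0.072,  0.19 , -1.538]), 'moment': array([ 0.083, -0.067, -0.033]), 'gripper_force': np.float64(87.923), 'grip_width': np.float64(0.013)}
[[ 0.795  0.606 -0.001]
 [ 0.606 -0.795 -0.001]
 [-0.001  0.    -1.   ]]
```

View pics/s1.png

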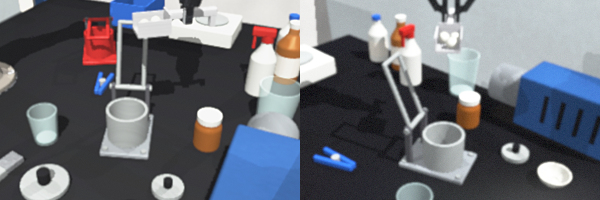

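The left (scene) half shows the scoop aloft at (155,22) with balls inside, clear of the bail; the right (side) half looks into the trough at (450,38) with balls visible above the jar at (443,140).

>>> {"api": "servo_tool", "payload": {
  "commands": [
    [2.42, -3.18, 0, -1, -1, -10, 1],
    [4.85, -6.36, 0, -3, -2, -22, 1],
    [7.27, -9.54, 0, -5, -3, -34, 1],
    [9.7, -12.72, 0, -7, -5, -46, 1],
    [12.1, -15.9, 0, -8, -6, -56, 1]
  ]
}}

```text
clock: 8.42
tcp_pos: [0.6566, 0.0235, 0.2409]
orientation: [-2.83, -0.958, -0.503]
contact_force: [0.8, 0.5, -2.3]
grip_width: 0.0127
gripper_force: 88.0
```

>>> {"api": "servo_tool", "payload": {
  "commands": [
    [1.2, -1.6, 0, -1, -1, -10, 1],
    [2.4, -3.2, 0, -3, -2, -22, 1],
    [3.6, -4.8, 0, -5, -4, -34, 1],
    [4.8, -6.4, 0, -6, -5, -44, 1],
    [6.06, -7.95, 0, -7, -6, -48, 1]
  ]
}}

```text
clock: 8.83
tcp_pos: [0.6489, 0.0176, 0.192]
orientation: [-2.731, -0.925, -0.73]
contact_force: [-0.5, -0.4, -1.2]
grip_width: 0.0125
gripper_force: 88.0
```

```bash
python3 - <<'E'
from h import *
import pickle
o=r.get_obs();print({k:np.round(v,3) for k,v in o.items()})
M=R.from_rotvec(o["orientation"]).as_matrix(); print(M.round(3))
S={n:grab(n) for n in("scene","side")};pickle.dump(S,open("s2.pkl","wb"))
cv2.imwrite("pics/s2.png",cv2.resize(np.hstack([S["scene"][0][100:260,260:460],S["side"][0][60:220,280:480]]),None,fx=2,fy=2))
E
```

```text
{'clock': np.float64(8.833), 'joints': array([ 0.602,  0.42 , -0.697,  1.953, -0.111,  0.437, -0.821]), 'qvel': array([ 0.546,  0.127, -0.452,  0.261, -0.362, -0.531,  0.54 ]), 'tau': array([ -3.673, -48.597,  -6.764, -26.555,  -0.134,  -1.248,  -0.748]), 'tcp_pos': array([0.649, 0.018, 0.192]), 'orientation': array([-2.731, -0.925, -0.73 ]), 'contact_force': array([-0.512, -0.438, -1.22 ]), 'moment': array([-0.429,  0.584,  0.019]), 'gripper_force': np.float64(88.017), 'grip_width': np.float64(0.013)}
[[ 0.688  0.608  0.396]
 [ 0.526 -0.794  0.304]
 [ 0.499 -0.001 -0.866]]
```

View pics/s2.png

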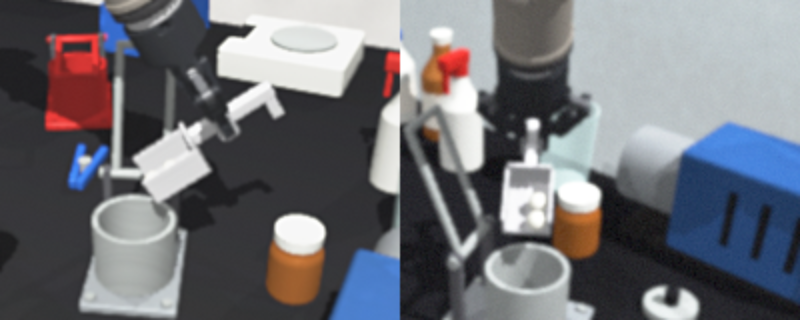

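The left half shows the tilted scoop's nose at (160,190) just over the jar mouth (135,215); the right half shows the balls at (535,210) gathered at the nose above the mouth (527,265).

>>> {"api": "servo_tool", "payload": {
  "commands": [
    [1.2, -1.6, 0, -2, -3, -8, 1],
    [2.4, -3.2, 0, -4, -5, -16, 1],
    [3.6, -4.8, 0, -5, -7, -20, 1],
    [4.8, -6.4, 0, -7, -9, -17, 1],
    [6.06, -7.95, 0, -8, -11, -14, 1]
  ]
}}

```text
clock: 9.35
tcp_pos: [0.6427, 0.0066, 0.1801]
orientation: [-2.616, -0.887, -0.953]
contact_force: [0.6, -0.3, -1.3]
grip_width: 0.0127
gripper_force: 88.1
```

```bash
cat > st.py <<'E'
from h import *
o=r.get_obs();M=R.from_rotvec(o["orientation"]).as_matrix()
print(o["joints"].round(3),o["tcp_pos"].round(4),"tilt",np.degrees(np.arccos(-M[2,2])).round(1),"ytool",M[:,1].round(3))
t=o["tcp_pos"]+M@np.array([-.110,0,.012]); d=t-[.561,-.054,.092]; print("tip rel mouth",(d*1000).round(1),"f",o["contact_force"].round(1))
E
python3 st.py
```

```text
[ 0.884  0.526 -0.948  2.053 -0.208  0.232 -0.604] [0.6427 0.0066 0.1801] tilt 40.0 ytool [ 0.608 -0.794  0.001]
tip rel mouth [21.  14.   8.2] f [ 0.6 -0.3 -1.3]
```

>>> {"api": "servo_tool", "payload": {
  "commands": [
    [1.06, -1.2, 1.6, -4, 0, 2, 1],
    [2.12, -2.4, 3.2, -8, 1, 4, 1],
    [3.2, -3.6, 4.8, -12, 1, 6, 1],
    [4.25, -4.8, 6.4, -15, 2, 8, 1],
    [5.3, -6.0, 8, -18, 2, 10, 1]
  ]
}}

```text
clock: 9.77
tcp_pos: [0.6252, 0.008, 0.1905]
orientation: [-2.411, -1.011, -1.075]
contact_force: [0.1, 0.7, -0.7]
grip_width: 0.0124
gripper_force: 88.1
```

```bash
python3 st.py; python3 - <<'E'
from h import *
S=[grab(n)[0] for n in("scene","side")]
cv2.imwrite("pics/s3.png",cv2.resize(np.hstack([S[0][100:260,260:460],S[1][60:220,280:480]]),None,fx=2,fy=2))
for g,(x0,y0,x1,y1) in((S[0],(280,150,370,200)),(S[1],(320,110,380,180))):
    print((g[y0:y1,x0:x1].min(2)>225).sum())
E
```

```text
[ 1.135  0.701 -1.192  2.075 -0.171  0.246 -0.399] [0.6252 0.008  0.1905] tilt 48.0 ytool [ 0.713 -0.701  0.001]
tip rel mouth [18.9 15.8  8.7] f [ 0.1  0.7 -0.7]
145
485
```

View pics/s3.png

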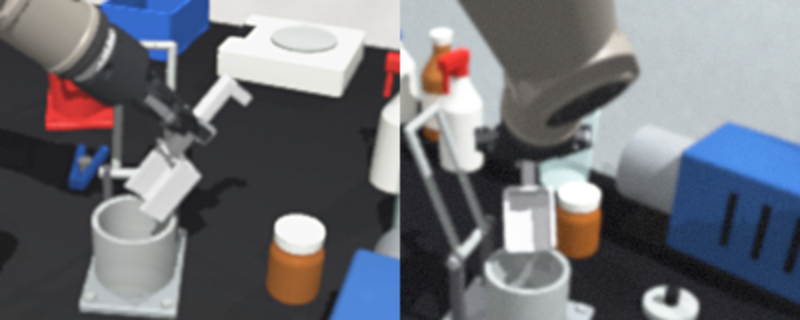

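The right half shows the trough empty (at (528,215)) with the nose over the mouth (527,265): the balls have rolled into the jar. Retract upward and level.

>>> {"api": "servo_tool", "payload": {
  "commands": [
    [0, 0, 0, 0, 0, 0, 1],
    [0, 0, 0, 0, 0, 0, 1],
    [-1.5, 1.7, -2.3, 5, 0, 10, 1],
    [-3.2, 3.6, -4.8, 11, -1, 25, 1],
    [-5.3, 6.0, -8, 18, -2, 40, 1]
  ]
}}

```text
clock: 10.28
tcp_pos: [0.6423, 0.0052, 0.2295]
orientation: [-2.621, -0.88, -0.949]
contact_force: [1.2, -0.2, -3.4]
grip_width: 0.0123
gripper_force: 88.1
```

>>> {"api": "servo_tool", "payload": {
  "commands": [
    [-2.4, 3.2, 0, 3, 3, 18, 1],
    [-4.8, 6.4, 0, 6, 7, 36, 1],
    [-7.3, 9.55, 0, 9, 11, 54, 1],
    [-9.7, 12.7, 0, 12, 14, 64, 1],
    [-12.1, 15.9, 0, 15, 17, 70, 1]
  ]
}}

```text
clock: 10.7
tcp_pos: [0.6586, 0.0243, 0.304]
orientation: [-2.836, -0.961, -0.503]
contact_force: [0.8, 0.8, -2.1]
grip_width: 0.0126
gripper_force: 88.1
```

>>> {"api": "servo_tool", "payload": {
  "commands": [
    [-2.42, 3.18, 0, 2, 1, 2, 1],
    [-4.85, 6.36, 0, 4, 2, 4, 1],
    [-7.27, 9.54, 0, 6, 4, 6, 1],
    [-9.7, 12.72, 0, 7, 5, 8, 1],
    [-12.1, 15.9, 0, 8, 6, 10, 1]
  ]
}}

```text
clock: 11.12
tcp_pos: [0.6659, 0.0303, 0.3114]
orientation: [2.973, 1.007, -0.0]
contact_force: [-0.3, 0.3, -1.9]
grip_width: 0.0127
gripper_force: 88.1
```

```bash
python3 st.py; python3 - <<'E'
from h import *
for n in("scene","side"):
    im,d,c=grab(n); uv,P=cloud(d,c); m=(np.hypot(P[:,0]-.561,P[:,1]+.054)<.038)&(P[:,2]<.085)
    q=im[uv[m,1],uv[m,0]].min(1); print(n,m.sum(),np.histogram(P[m][:,2],[-.05,.01,.022,.03,.05,.09]),(q>200).sum(), P[m][q>200].mean(0) if (q>200).any() else "")
E
```

```text
[ 0.26   0.467 -0.583  1.448  0.263  1.304 -1.261] [0.6659 0.0303 0.3114] tilt 0.2 ytool [ 0.608 -0.794  0.002]
tip rel mouth [ 17.5  17.4 207.6] f [-0.3  0.3 -1.9]
scene 0 (array([0, 0, 0, 0, 0]), array([-0.05 ,  0.01 ,  0.022,  0.03 ,  0.05 ,  0.09 ])) 0 
side 0 (array([0, 0, 0, 0, 0]), array([-0.05 ,  0.01 ,  0.022,  0.03 ,  0.05 ,  0.09 ])) 0
```

>>> {"api": "servo_tool", "payload": {
  "commands": [
    [0, 0, -5, -12, 27, 0, 1],
    [0, 0, -11, -27, 58, 0, 1],
    [0, 0, -17, -42, 90, 0, 1],
    [0, 0, -23, -57, 122, 0, 1],
    [0, 0, -29, -72, 154, 0, 1]
  ]
}}

```text
clock: 11.63
tcp_pos: [0.5924, 0.1838, 0.3101]
orientation: [-3.132, -0.22, -0.005]
contact_force: [0.3, 0.8, -1.4]
grip_width: 0.0123
gripper_force: 88.0
```

>>> {"api": "servo_tool", "payload": {
  "commands": [
    [0, 0, -6, -15, 32, 0, 1],
    [0, 0, -12, -30, 64, 0, 1],
    [0, 0, -18, -45, 96, 0, 1],
    [0, 0, -24, -60, 128, 0, 1],
    [0, 0, -29, -73, 155, 0, 1]
  ]
}}

```text
clock: 12.05
tcp_pos: [0.5185, 0.3398, 0.3103]
orientation: [-3.086, 0.568, -0.003]
contact_force: [0.4, 1.0, -1.8]
grip_width: 0.0127
gripper_force: 88.0
```

>>> {"api": "servo_tool", "payload": {
  "commands": [
    [0, 0, 0, 0, 0, -30, 1],
    [0, 0, 0, 0, 0, -70, 1],
    [0, 0, 0, 0, 0, -110, 1],
    [0, 0, 0, 0, 0, -150, 1],
    [0, 0, 0, 0, 0, -185, 1]
  ]
}}

```text
clock: 12.47
tcp_pos: [0.5199, 0.3367, 0.1229]
orientation: [-3.089, 0.563, -0.002]
contact_force: [-0.7, 0.2, -1.2]
grip_width: 0.0128
gripper_force: 88.2
```

>>> {"api": "servo_tool", "payload": {
  "commands": [
    [0, 0, 0, 0, 0, -35, 1],
    [0, 0, 0, 0, 0, -60, 1],
    [0, 0, 0, 0, 0, -80, 1],
    [0, 0, 0, 0, 0, -80, 1],
    [0, 0, 0, 0, 0, -80, 1]
  ]
}}

```text
clock: 12.88
tcp_pos: [0.5201, 0.3369, 0.0445]
orientation: [-3.09, 0.563, 0.0]
contact_force: [-0.2, -0.1, -1.0]
grip_width: 0.0126
gripper_force: 88.1
```

```bash
python3 st.py
```

```text
[-0.377  0.644 -0.405  1.804  0.349  0.764 -2.896] [0.5201 0.3369 0.0445] tilt 0.0 ytool [-0.353 -0.936 -0.   ]
tip rel mouth [-143.8  429.8  -59.4] f [-0.2 -0.1 -1. ]
```

>>> {"api": "servo_tool", "payload": {
  "commands": [
    [0, 0, 0, 0, 0, -10, 1],
    [0, 0, 0, 0, 0, -20, 1],
    [0, 0, 0, 0, 0, -27, 1],
    [0, 0, 0, 0, 0, -30, 1],
    [0, 0, 0, 0, 0, -30, 1]
  ]
}}

```text
clock: 13.3
tcp_pos: [0.5203, 0.3368, 0.0136]
orientation: [3.09, -0.563, -0.001]
contact_force: [-0.1, 0.2, -1.2]
grip_width: 0.0124
gripper_force: 88.1
```

>>> {"api": "servo_tool", "payload": {
  "commands": [
    [0, 0, 0, 0, 0, -1, 1],
    [0, 0, 0, 0, 0, -2, 1],
    [0, 0, 0, 0, 0, -2, 1]
  ]
}}

```text
clock: 13.55
tcp_pos: [0.5209, 0.3374, 0.0125]
orientation: [-3.09, 0.563, -0.001]
contact_force: [-0.2, 0.1, -1.3]
grip_width: 0.0128
gripper_force: 88.1
```

>>> {"api": "servo_tool", "payload": {
  "commands": [
    [0, 0, 0, 0, 0, -1, 1],
    [0, 0, 0, 0, 0, -2, 1],
    [0, 0, 0, 0, 0, -2, 1]
  ]
}}

```text
clock: 13.8
tcp_pos: [0.521, 0.3374, 0.0123]
orientation: [-3.09, 0.563, -0.002]
contact_force: [-4.1, -2.6, 13.7]
grip_width: 0.0125
gripper_force: 90.5
```

>>> {"api": "servo_tool", "payload": {
  "commands": [
    [0, 0, 0, 0, 0, 0, 0.8],
    [0, 0, 0, 0, 0, 0, 0.6],
    [0, 0, 0, 0, 0, 0, 0.5],
    [0, 0, 0, 0, 0, 0, 0.5],
    [0, 0, 0, 0, 0, 15, 0.5]
  ]
}}

```text
clock: 14.22
tcp_pos: [0.519, 0.3357, 0.0231]
orientation: [3.087, -0.562, -0.005]
contact_force: [0.2, -0.8, -0.1]
grip_width: 0.0427
gripper_force: 0.0
```

>>> {"api": "servo_tool", "payload": {
  "commands": [
    [0, 0, 0, 0, 0, 40, 0.4],
    [0, 0, 0, 0, 0, 80, 0.2],
    [0, 0, 0, 0, 0, 120, 0.0],
    [0, 0, 0, 0, 0, 160, 0],
    [0, 0, 0, 0, 0, 200, 0]
  ]
}}

```text
clock: 14.63
tcp_pos: [0.5202, 0.337, 0.2285]
orientation: [-3.09, 0.562, -0.001]
contact_force: [1.0, 0.0, -0.4]
grip_width: 0.0854
gripper_force: 0.0
```

>>> {"api": "servo_tool", "payload": {
  "commands": [
    [0, 0, 0, 0, 0, 30, 0],
    [0, 0, 0, 0, 0, 60, 0],
    [0, 0, 0, 0, 0, 75, 0],
    [0, 0, 0, 0, 0, 75, 0]
  ]
}}

```text
clock: 14.97
tcp_pos: [0.5219, 0.3387, 0.3062]
orientation: [-3.085, 0.562, -0.01]
contact_force: [-0.2, 0.5, 0.3]
grip_width: 0.0854
gripper_force: 0.0
```

```bash
python3 - <<'E'
from sc import *
np.set_printoptions(precision=4,suppress=True)
im,d,c,H,T=scoop()
y0=int(T[0,1]);y1=int(T[-1,1]);x0=int(T[:,2].min());x1=int(T[:,3].max());uv=np.array([(x,y) for x in range(x0+8,x1-7) for y in range(y0+8,y1-4)])
P=depthpts(uv,d,c);print("trough z",np.percentile(P[:,2],[5,25,50,75,95,100]))
E
```

```text
bbox [ 300  114   42  128 2904]
handle A [0.5812 0.3152 0.042 ] [0.4989 0.3467 0.042 ]
handle depth z 0.04298259056783513
end [0.5851 0.3151 0.042 ] nose [0.4187 0.3776 0.037 ] len 0.177741584161866 noseaz 159.0423355123841
width 0.059236681159449404
grip from end [0.5235 0.3387 0.042 ] from nose [0.5214 0.3382 0.037 ]
tcp [0.5212 0.3379 0.3035] tool y az -110.64400250995587 j7 -2.7554858610461825 f [ 0.0205 -0.2643 -1.3471]
trough z [0.0012 0.0043 0.005  0.0057 0.0415 0.4499]
```

>>> {"api": "servo_tool", "payload": {
  "commands": [
    [0, 0, 2.7, 1, -20, 8, 0],
    [0, 0, 5.4, 2, -45, 16, 0],
    [0, 0, 8, 3, -72, 22, 0],
    [0, 0, 10.7, 4, -103, 25, 0],
    [0, 0, 13.3, 5, -134, 27, 0]
  ]
}}

```text
clock: 15.43
tcp_pos: [0.5249, 0.2019, 0.3267]
orientation: [3.135, -0.196, -0.002]
contact_force: [0.8, 0.4, -0.5]
grip_width: 0.0851
gripper_force: 0.0
```

>>> {"api": "servo_tool", "payload": {
  "commands": [
    [0, 0, 2.7, 1, -30, 0, 0],
    [0, 0, 5.4, 2, -60, 0, 0],
    [0, 0, 8, 3, -90, 0, 0],
    [0, 0, 10.7, 4, -115, 0, 0],
    [0, 0, 13.3, 5, -134, 0, 0]
  ]
}}

```text
clock: 15.85
tcp_pos: [0.5298, 0.066, 0.3262]
orientation: [3.137, 0.163, -0.003]
contact_force: [0.3, -0.4, -0.6]
grip_width: 0.0853
gripper_force: 0.0
```

>>> {"api": "servo_tool", "payload": {
  "commands": [
    [0, 0, 2.7, 1, -30, 0, 0],
    [0, 0, 5.4, 2, -60, 0, 0],
    [0, 0, 8, 3, -90, 0, 0],
    [0, 0, 10.7, 4, -115, 0, 0],
    [0, 0, 13.3, 4, -135, 0, 0]
  ]
}}

```text
clock: 16.27
tcp_pos: [0.5336, -0.0685, 0.3262]
orientation: [-3.097, -0.525, 0.003]
contact_force: [0.7, -0.0, -0.0]
grip_width: 0.0852
gripper_force: 0.0
```

>>> {"api": "servo_tool", "payload": {
  "commands": [
    [0, 0, 0, 0, 0, 0, 0],
    [0, 0, 0, 0, 0, 0, 0]
  ]
}}

```text
clock: 16.43
tcp_pos: [0.5338, -0.0671, 0.3263]
orientation: [-3.097, -0.52, 0.003]
contact_force: [-0.3, 0.4, -0.4]
grip_width: 0.0853
gripper_force: 0.0
```

```bash
python3 st.py; python3 - <<'E'
from h import *
import pickle
S=grab("wrist");pickle.dump(S,open("wj.pkl","wb"));im=S[0]
k,D,T=S[2]
def proj(p):
    q=T[:3,:3].T@(np.array(p)-T[:3,3]); q=np.array([q[0],-q[1],-q[2]]); return cv2.projectPoints(q.reshape(1,3),np.zeros(3),np.zeros(3),k,D)[0].ravel()
print(proj([.561,-.054,.092]),proj([.561,-.054,.018]),proj([.518,.066,.258]),proj([.537,.014,.108]))
cv2.imwrite("pics/wj.png",im)
E
```

```text
[ 0.331  0.198 -0.374  1.739  0.076  1.221 -1.3  ] [ 0.5338 -0.0671  0.3263] tilt 0.1 ytool [ 0.327 -0.945 -0.001]
tip rel mouth [-131.1  -49.   222.5] f [-0.3  0.4 -0.4]
[315.632368   145.20826648] [316.01702653 139.670629  ] [130.91938822 172.96304761] [253.79991035 147.09780294]
```

View pics/wj.png

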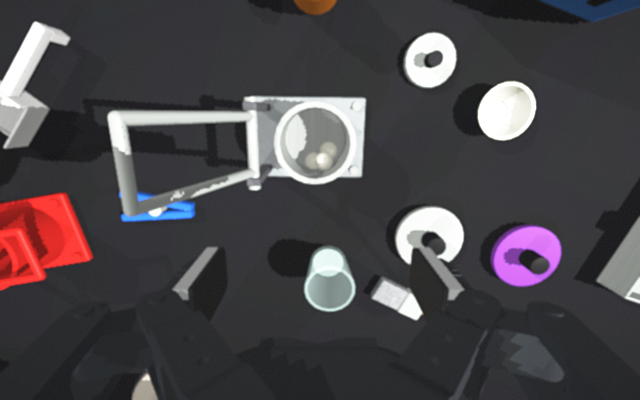

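The wrist view shows three balls in the jar around (321,157), mouth centred at (315,143), bail cross bar from (117,118) to (131,210), the lid at (430,236) with its knob partly behind the finger, and the purple lid at (527,256) clearly separate.

```bash
python3 - <<'E'
from h import *
import pickle
np.set_printoptions(precision=4,suppress=True)
im,d,c=pickle.load(open("wj.pkl","rb"))
uv,P=cloud(d,c)
def circ(P):
    A=np.c_[2*P[:,:2],np.ones(len(P))];x=np.linalg.lstsq(A,(P[:,:2]**2).sum(1),rcond=None)[0];return x[:2],np.sqrt(x[2]+x[:2]@x[:2])
m=(np.hypot(P[:,0]-.561,P[:,1]+.054)<.058)&(abs(P[:,2]-.092)<.006); print("rim",m.sum(),np.median(P[m][:,2]),circ(P[m]))
b=(uv[:,0]>100)&(uv[:,0]<140)&(uv[:,1]>105)&(uv[:,1]<220)&(P[:,2]>.235); Q=P[b]; print("bar",b.sum(),Q.min(0),Q.max(0),np.percentile(Q[:,2],[50,90,99]))
# bar direction in xy by PCA on top points
t=Q[Q[:,2]>.25]; ax=np.linalg.svd(t-t.mean(0))[2][0]; s=(t-t.mean(0))@ax; print("dir",ax,"len",np.ptp(s),"mid",t.mean(0)+ax*(s.max()+s.min())/2, t[:,2].max())
# posts / base edges: station az from rim centre to bar mid
cc=circ(P[m])[0]; mid=(t.mean(0)+ax*(s.max()+s.min())/2)[:2]; v=mid-cc; print("az",np.degrees(np.arctan2(v[1],v[0])),np.linalg.norm(v))
a=(uv[:,0]>135)&(uv[:,0]<245)&(uv[:,1]>105)&(uv[:,1]<225)&(P[:,2]>.12); 
A=P[a]; q=np.linalg.lstsq(np.c_[A[:,:2],np.ones(len(A))],A[:,2],rcond=None)[0]; print("arm plane grad",q, "az",np.degrees(np.arctan2(q[1],q[0])),"angle",np.pi-np.arctan(np.hypot(q[0],q[1])))
# lid
m=(np.hypot(P[:,0]-.4725,P[:,1]+.2745)<.056)&(abs(P[:,2]-.019)<.005)&(uv[:,0]<408+60); print("lid",m.sum(),np.median(P[m][:,2]))
g=(im.min(2)>120).astype(np.uint8);g[:,:393]=0;g[:,470:]=0;g[:204]=0;g[275:]=0
n,l,st,ce=cv2.connectedComponentsWithStats(g);i=1+st[1:,4].argmax();print(st[i])
cn=max(cv2.findContours((l==i).astype(np.uint8),0,1)[0],key=len)[:,0]; h=cv2.convexHull(cn)[:,0]
hp=onz(h,c,.018)[:,:2]; 
keep=np.ones(len(hp),bool)
for _ in range(5):
    cc,rr=circ(hp[keep]); keep=abs(np.hypot(*(hp-cc).T)-.052)<.003
    print(cc,rr,keep.sum(),len(hp))
E
```

```text
rim 1469 0.09265817719359465 (array([ 0.562 , -0.0516]), np.float64(0.04594940169429135))
bar 2039 [0.4866 0.055  0.2441] [0.5589 0.085  0.2648] [0.2615 0.2632 0.2641]
dir [-0.9528 -0.3009  0.0401] len 0.0735094619282386 mid [0.5227 0.0692 0.2608] 0.26483220019668074
az 108.02113629617499 0.1270684568311557
arm plane grad [-0.8166  2.4839  0.5184] az 108.19911046072065 angle 1.9360838575790837
lid 2229 0.01916481833888556
[ 395  207   69   68 2768]
[ 0.4695 -0.2773] 0.05677039054818174 10 26
[ 0.4728 -0.2745] 0.0533073840467444 16 26
[ 0.4731 -0.2739] 0.05351476680118265 22 26
[ 0.4735 -0.2734] 0.05361527292737886 24 26
[ 0.4736 -0.2733] 0.05363121085074887 24 26
```

>>> {"api": "servo_tool", "payload": {
  "commands": [
    [0, 0, 0, -6, -20, -5, 0],
    [0, 0, 0, -12, -41, -15, 0],
    [0, 0, 0, -18, -62, -25, 0.1],
    [0, 0, 0, -24, -83, -36, 0.2],
    [0, 0, 0, -30, -104, -48, 0.35]
  ]
}}

```text
clock: 16.9
tcp_pos: [0.5046, -0.1688, 0.2788]
orientation: [-3.096, -0.529, -0.001]
contact_force: [-0.1, -0.4, -0.5]
grip_width: 0.0576
gripper_force: 0.0
```

>>> {"api": "servo_tool", "payload": {
  "commands": [
    [0, 0, 0, -8, -26, -14, 0.35],
    [0, 0, 0, -16, -52, -28, 0.35],
    [0, 0, 0, -23, -77, -42, 0.35],
    [0, 0, 0, -28, -95, -54, 0.35],
    [0, 0, 0, -30, -103, -64, 0.35]
  ]
}}

```text
clock: 17.32
tcp_pos: [0.4735, -0.2742, 0.2139]
orientation: [-3.097, -0.522, 0.002]
contact_force: [0.0, -1.0, 0.4]
grip_width: 0.0551
gripper_force: 0.0
```

>>> {"api": "servo_tool", "payload": {
  "commands": [
    [0, 0, 0, 0, 0, -25, 0.35],
    [0, 0, 0, 0, 0, -55, 0.35],
    [0, 0, 0, 0, 0, -85, 0.35],
    [0, 0, 0, 0, 0, -110, 0.35],
    [0, 0, 0, 0, 0, -110, 0.35]
  ]
}}

```text
clock: 17.73
tcp_pos: [0.4723, -0.2692, 0.1007]
orientation: [-3.09, -0.528, 0.01]
contact_force: [-1.1, 0.3, -1.3]
grip_width: 0.0552
gripper_force: 0.0
```

```bash
python3 st.py; python3 - <<'E'
from h import *
im,d,c=grab("wrist"); uv,P=cloud(d,c)
m=(P[:,2]>.042)&(P[:,2]<.053)&(np.hypot(P[:,0]-.473,P[:,1]+.274)<.03); Q=P[m]; print("knob",m.sum(),(Q.min(0)+Q.max(0))/2,np.ptp(Q,0),np.median(Q[:,2]))
cv2.imwrite("pics/wl.png",im)
E
```

```text
[ 0.584  0.443 -0.224  1.964  0.136  0.758 -0.952] [ 0.4723 -0.2692  0.1007] tilt 0.5 ytool [ 0.332 -0.943 -0.007]
tip rel mouth [-192.5 -251.6   -2.8] f [-1.1  0.3 -1.3]
knob 1463 [ 0.47332869 -0.27315829  0.04642172] [0.0296568  0.02925424 0.00883502] 0.04876097089185799
```

>>> {"api": "servo_tool", "payload": {
  "commands": [
    [0, 0, 0, 0, 0, -20, 0.35],
    [0, 0, 0, 0, 0, -40, 0.35],
    [0, 0, 0, 0, 0, -60, 0.35],
    [0, 0, 0, 0, 0, -72, 0.35],
    [0, 0, 0, 0, 0, -78, 0.35]
  ]
}}

```text
clock: 18.2
tcp_pos: [0.4754, -0.2721, 0.0273]
orientation: [-3.097, -0.526, -0.001]
contact_force: [-0.2, 0.3, -0.6]
grip_width: 0.0557
gripper_force: 0.0
```

>>> {"api": "servo_tool", "payload": {
  "commands": [
    [0, 0, 0, 0, 0, 0, 0.35],
    [0, 0, 0, 0, 0, 0, 0.35]
  ],
  "force": 50
}}

```text
clock: 18.37
tcp_pos: [0.4756, -0.2729, 0.0283]
orientation: [3.097, 0.525, 0.002]
contact_force: [0.6, -0.2, 0.7]
grip_width: 0.0553
gripper_force: 0.0
```

>>> {"api": "servo_tool", "payload": {
  "commands": [
    [0, 0, 0, -1, 0, -3, 0.35],
    [0, 0, 0, -2, 0, -5, 0.35],
    [0, 0, 0, -2, 0, -5, 0.5],
    [0, 0, 0, -2, 0, -5, 0.8],
    [0, 0, 0, -2, 0, -5, 1]
  ],
  "force": 50
}}

```text
clock: 18.78
tcp_pos: [0.473, -0.2733, 0.0229]
orientation: [3.097, 0.525, 0.001]
contact_force: [-0.9, -0.1, 4.2]
grip_width: 0.0287
gripper_force: 49.1
```

>>> {"api": "servo_tool", "payload": {
  "commands": [
    [0, 0, 0, 0, 0, 0, 1],
    [0, 0, 0, 0, 0, 0, 1],
    [0, 0, 0, 0, 0, 0, 1]
  ]
}}

```text
clock: 19.03
tcp_pos: [0.4729, -0.2733, 0.0229]
orientation: [3.097, 0.525, 0.001]
contact_force: [-1.3, -0.7, 5.8]
grip_width: 0.0286
gripper_force: 49.1
```

>>> {"api": "servo_tool", "payload": {
  "commands": [
    [0, 0, 0, 0, 0, 8, 1],
    [0, 0, 0, 0, 0, 20, 1],
    [0, 0, 0, 0, 0, 40, 1],
    [0, 0, 0, 0, 0, 60, 1],
    [0, 0, 0, 0, 0, 60, 1]
  ]
}}

```text
clock: 19.45
tcp_pos: [0.475, -0.2738, 0.0864]
orientation: [3.094, 0.524, 0.008]
contact_force: [1.3, 0.4, -2.7]
grip_width: 0.0286
gripper_force: 49.6
```

```bash
python3 st.py
```

```text
[ 0.583  0.463 -0.219  1.973  0.149  0.714 -0.96 ] [ 0.475  -0.2738  0.0864] tilt 0.4 ytool [ 0.33  -0.944  0.004]
tip rel mouth [-189.7 -256.1  -18.1] f [ 1.3  0.4 -2.7]
```

>>> {"api": "servo_tool", "payload": {
  "commands": [
    [0, 0, 0, 0, 0, 20, 1],
    [0, 0, 0, 0, 0, 40, 1],
    [0, 0, 0, 4, 10, 62, 1],
    [0, 0, 0, 10, 25, 80, 1],
    [0, 0, 0, 18, 45, 90, 1]
  ]
}}

```text
clock: 19.87
tcp_pos: [0.4909, -0.2292, 0.1743]
orientation: [3.096, 0.52, 0.003]
contact_force: [0.2, -0.7, -2.9]
grip_width: 0.0282
gripper_force: 49.7
```

>>> {"api": "servo_tool", "payload": {
  "commands": [
    [0, 0, 0, 10, 25, 0, 1],
    [0, 0, 0, 20, 50, 0, 1],
    [0, 0, 0, 30, 75, 0, 1],
    [0, 0, 0, 40, 100, 0, 1],
    [0, 0, 0, 50, 124, 0, 1]
  ]
}}

```text
clock: 20.28
tcp_pos: [0.5405, -0.1023, 0.1721]
orientation: [-3.097, -0.526, 0.001]
contact_force: [-0.6, -0.0, -2.9]
grip_width: 0.0284
gripper_force: 49.7
```

>>> {"api": "servo_tool", "payload": {
  "commands": [
    [0, 0, 0, 8, 20, 0, 1],
    [0, 0, 0, 15, 37, 0, 1],
    [0, 0, 0, 20, 48, 0, 1],
    [0, 0, 0, 20, 52, 0, 1],
    [0, 0, 0, 20, 52, 0, 1]
  ]
}}

```text
clock: 20.7
tcp_pos: [0.5604, -0.0511, 0.172]
orientation: [-3.096, -0.528, 0.001]
contact_force: [-0.7, -0.5, -2.1]
grip_width: 0.0285
gripper_force: 49.7
```

>>> {"api": "servo_tool", "payload": {
  "commands": [
    [0, 0, 0, 0, 0, -15, 1],
    [0, 0, 0, 0, 0, -30, 1],
    [0, 0, 0, 0, 0, -40, 1],
    [0, 0, 0, 0, 0, -40, 1],
    [0, 0, 0, 0, 0, -40, 1]
  ]
}}

```text
clock: 21.12
tcp_pos: [0.56, -0.053, 0.1319]
orientation: [-3.098, -0.523, 0.002]
contact_force: [-0.4, -0.6, -1.1]
grip_width: 0.0287
gripper_force: 49.7
```

```bash
python3 st.py; python3 - <<'E'
from h import *
import pickle
S={n:grab(n) for n in("scene","side","wrist")};pickle.dump(S,open("s5.pkl","wb"))
def circ(P):
    A=np.c_[2*P[:,:2],np.ones(len(P))];x=np.linalg.lstsq(A,(P[:,:2]**2).sum(1),rcond=None)[0];return x[:2].round(4),np.sqrt(x[2]+x[:2]@x[:2])
for n in S:
    uv,P=cloud(S[n][1],S[n][2]); q=np.hypot(P[:,0]-.5617,P[:,1]+.0525)
    m=(q<.06)&(q>.035)&(P[:,2]>.117)&(P[:,2]<.135); print(n,m.sum(),np.median(P[m][:,2]),circ(P[m]),P[m].mean(0))
E
```

```text
[ 0.227  0.43  -0.307  1.901  0.17   0.838 -1.405] [ 0.56   -0.053   0.1319] tilt 0.1 ytool [ 0.328 -0.945 -0.   ]
tip rel mouth [-104.9  -35.1   28. ] f [-0.4 -0.6 -1.1]
scene 563 0.12634370449879634 (array([ 0.5613, -0.0553]), np.float64(0.045393524844869984)) [ 0.56499842 -0.06843323  0.12545063]
side 545 0.12616352595843922 (array([ 0.5569, -0.0553]), np.float64(0.04491584625285887)) [ 0.54130907 -0.06732294  0.12521484]
wrist 12601 0.12884733607065219 (array([ 0.5619, -0.0517]), np.float64(0.04435319305374197)) [ 0.57383712 -0.04650923  0.12877052]
```

>>> {"api": "servo_tool", "payload": {
  "commands": [
    [0, 0, 0, 1, 1, -6, 1],
    [0, 0, 0, 1.5, 1, -12, 1],
    [0, 0, 0, 1.5, 1, -16, 1],
    [0, 0, 0, 1.5, 1, -19, 1],
    [0, 0, 0, 1.5, 1, -19, 1]
  ]
}}

```text
clock: 21.68
tcp_pos: [0.5616, -0.0508, 0.1123]
orientation: [-3.097, -0.525, 0.002]
contact_force: [0.0, 0.5, -2.9]
grip_width: 0.0284
gripper_force: 49.7
```

>>> {"api": "servo_tool", "payload": {
  "commands": [
    [0, 0, 0, 0, 0, -2, 1],
    [0, 0, 0, 0, 0, -4, 1],
    [0, 0, 0, 0, 0, -6, 1],
    [0, 0, 0, 0, 0, -6, 1]
  ]
}}

```text
clock: 22.02
tcp_pos: [0.5622, -0.0509, 0.1071]
orientation: [-3.097, -0.525, -0.0]
contact_force: [0.4, -0.2, -2.4]
grip_width: 0.0281
gripper_force: 49.8
```

>>> {"api": "servo_tool", "payload": {
  "commands": [
    [0, 0, 0, 0, 0, -1, 1],
    [0, 0, 0, 0, 0, -2, 1],
    [0, 0, 0, 0, 0, -2, 1]
  ]
}}

```text
clock: 22.27
tcp_pos: [0.5623, -0.0509, 0.1069]
orientation: [3.097, 0.525, 0.001]
contact_force: [-4.8, 0.4, 11.7]
grip_width: 0.0285
gripper_force: 51.4
```

>>> {"api": "servo_tool", "payload": {
  "commands": [
    [0, 0, 0, 0, 0, 0, 0.8],
    [0, 0, 0, 0, 0, 0, 0.5],
    [0, 0, 0, 0, 0, 0, 0.3],
    [0, 0, 0, 0, 0, 0, 0.3]
  ]
}}

```text
clock: 22.6
tcp_pos: [0.5625, -0.0509, 0.1055]
orientation: [-3.097, -0.525, -0.002]
contact_force: [-0.9, 0.9, -0.9]
grip_width: 0.0595
gripper_force: 0.0
```

>>> {"api": "servo_tool", "payload": {
  "commands": [
    [0, 0, 0, 0, 0, 25, 0.3],
    [0, 0, 0, 0, 0, 60, 0.3],
    [0, 0, 0, -3, -10, 100, 0.3],
    [0, 0, 0, -8, -20, 140, 0.3],
    [0, 0, 0, -12, -25, 180, 0.4]
  ]
}}

```text
clock: 23.02
tcp_pos: [0.5496, -0.0771, 0.287]
orientation: [3.098, 0.524, -0.0]
contact_force: [0.2, -1.1, -0.0]
grip_width: 0.0514
gripper_force: 0.0
```

```bash
python3 st.py; python3 - <<'E'
from h import *
for n in("scene","side","wrist"):
    im,d,c=grab(n); uv,P=cloud(d,c); q=np.hypot(P[:,0]-.5617,P[:,1]+.0525)
    m=(q<.046)&(q>.02)&(P[:,2]>.085)&(P[:,2]<.13); A=P[m]; A=A[abs(A[:,2]-np.median(A[:,2]))<.004]
    k=np.linalg.lstsq(np.c_[A[:,:2]-[.5617,-.0525],np.ones(len(A))],A[:,2],rcond=None)[0]; print(n,len(A),k.round(4))
    m=(q<.025)&(P[:,2]>.126)&(P[:,2]<.14);Q=P[m];print("knob",len(Q),Q.mean(0),np.median(Q[:,2]))
    if n=="wrist": cv2.imwrite("pics/wseat.png",im)
E
```

```text
[ 0.296  0.251 -0.323  1.761  0.087  1.145 -1.289] [ 0.5496 -0.0771  0.287 ] tilt 0.0 ytool [ 0.329 -0.944 -0.   ]
tip rel mouth [-115.3  -59.2  183. ] f [ 0.2 -1.1 -0. ]
scene 480 [-0.0002 -0.0003  0.1019]
knob 89 [ 0.56325174 -0.05437539  0.13103707] 0.1315405154495689
side 494 [-0.0002  0.0005  0.1007]
knob 91 [ 0.55834644 -0.05342694  0.13017764] 0.1304055789198333
wrist 4451 [-0.0006 -0.0006  0.1029]
knob 682 [ 0.56266461 -0.04991711  0.13273379] 0.13286159126408065
```

>>> {"api": "servo_tool", "payload": {
  "commands": [
    [0, 0, 0, -6, 30, 8, 0.35],
    [0, 0, 0, -13, 67, 8, 0.35],
    [0, 0, 0, -20, 104, 8, 0.35],
    [0, 0, 0, -26, 135, 8, 0.35],
    [0, 0, 0, -28, 147, 8, 0.35]
  ]
}}

```text
clock: 23.58
tcp_pos: [0.5202, 0.0768, 0.2921]
orientation: [-3.093, -0.536, 0.003]
contact_force: [0.3, 1.4, -0.2]
grip_width: 0.0557
gripper_force: 0.0
```

>>> {"api": "servo_tool", "payload": {
  "commands": [
    [0, 0, 0, 0, 0, 0, 0.35],
    [0, 0, 0, 0, 0, 0, 0.35]
  ]
}}

```text
clock: 23.75
tcp_pos: [0.5218, 0.0713, 0.2922]
orientation: [3.097, 0.528, -0.002]
contact_force: [-0.6, -0.7, 0.2]
grip_width: 0.0553
gripper_force: 0.0
```

```bash
python3 st.py; python3 - <<'E'
from h import *
im,d,c=grab("wrist"); uv,P=cloud(d,c)
m=(np.hypot(P[:,0]-.522,P[:,1]-.07)<.06)&(P[:,2]>.245)&(P[:,2]<.27); t=P[m]; ax=np.linalg.svd(t-t.mean(0),full_matrices=False)[2][0]; s=(t-t.mean(0))@ax
print(m.sum(),ax,np.ptp(s),"mid",t.mean(0)+ax*(s.max()+s.min())/2,np.percentile(t[:,2],[50,95]))
cv2.imwrite("pics/wb.png",im)
E
```

```text
[ 0.107  0.207 -0.418  1.809  0.091  1.146 -1.574] [0.5218 0.0713 0.2922] tilt 0.1 ytool [ 0.331 -0.944 -0.   ]
tip rel mouth [-143.    88.9  188.4] f [-0.6 -0.7  0.2]
2001 [-0.95037418 -0.31077514  0.01441257] 0.07381815789487872 mid [0.52185109 0.07091356 0.260897  ] [0.26207446 0.26369   ]
```

>>> {"api": "servo_tool", "payload": {
  "commands": [
    [0, 0, 0, 0, 0, -15, 0.35],
    [0, 0, 0, 0, 0, -32, 0.35],
    [0, 0, 0, 0, 0, -47, 0.35],
    [0, 0, 0, 0, 0, -54, 0.35],
    [0, 0, 0, 0, 0, -54, 0.35]
  ],
  "force": 25
}}

```text
clock: 24.22
tcp_pos: [0.5214, 0.0692, 0.2372]
orientation: [3.098, 0.521, -0.006]
contact_force: [-0.7, -0.5, 0.0]
grip_width: 0.0559
gripper_force: 0.0
```

>>> {"api": "servo_tool", "payload": {
  "commands": [
    [0, 0, 0, 0, 0, 0, 0.6],
    [0, 0, 0, 0, 0, 0, 0.8],
    [0, 0, 0, 0, 0, 0, 1],
    [0, 0, 0, 0, 0, 0, 1],
    [0, 0, 0, 0, 0, 0, 1]
  ]
}}

```text
clock: 24.63
tcp_pos: [0.5228, 0.0711, 0.2401]
orientation: [-3.097, -0.525, -0.003]
contact_force: [0.2, -0.2, 1.8]
grip_width: 0.009
gripper_force: 24.4
```

>>> {"api": "servo_tool", "payload": {
  "commands": [
    [0, 0, 0, 0, 0, 0, 1],
    [0, 0, 0, 0, 0, 0, 1]
  ]
}}

```text
clock: 24.8
tcp_pos: [0.5227, 0.0713, 0.2401]
orientation: [-3.097, -0.525, -0.003]
contact_force: [-0.6, -0.4, 3.7]
grip_width: 0.0088
gripper_force: 24.6
```

```bash
python3 st.py
```

```text
[ 0.099  0.255 -0.416  1.875  0.119  1.034 -1.6  ] [0.5227 0.0713 0.2401] tilt 0.1 ytool [ 0.329 -0.944  0.   ]
tip rel mouth [-142.1   89.1  135.9] f [-0.6 -0.4  3.7]
```

```bash
python3 - <<'E'
import numpy as np
f=np.linspace(1.936,0,26); x=72-160*np.cos(f); z=108+160*np.sin(f)
for c in range(5):
    print([[0,0,0,round(-.309*(x[5*c+i]-x[5*c]),1),round(.951*(x[5*c+i]-x[5*c]),1),round(z[5*c+i]-z[5*c],1),1] for i in range(1,6)])
E
```

```text
[[0, 0, 0, np.float64(3.6), np.float64(-11.2), np.float64(4.0), 1], [0, 0, 0, np.float64(7.3), np.float64(-22.6), np.float64(7.0), 1], [0, 0, 0, np.float64(11.1), np.float64(-34.2), np.float64(9.1), 1], [0, 0, 0, np.float64(14.9), np.float64(-45.9), np.float64(10.3), 1], [0, 0, 0, np.float64(18.7), np.float64(-57.7), np.float64(10.5), 1]]
[[0, 0, 0, np.float64(3.8), np.float64(-11.8), np.float64(-0.8), 1], [0, 0, 0, np.float64(7.6), np.float64(-23.4), np.float64(-2.5), 1], [0, 0, 0, np.float64(11.4), np.float64(-34.9), np.float64(-5.1), 1], [0, 0, 0, np.float64(15.0), np.float64(-46.2), np.float64(-8.7), 1], [0, 0, 0, np.float64(18.6), np.float64(-57.2), np.float64(-13.2), 1]]
[[0, 0, 0, np.float64(3.5), np.float64(-10.6), np.float64(-5.4), 1], [0, 0, 0, np.float64(6.8), np.float64(-20.8), np.float64(-11.6), 1], [0, 0, 0, np.float64(9.9), np.float64(-30.5), np.float64(-18.6), 1], [0, 0, 0, np.float64(12.9), np.float64(-39.7), np.float64(-26.4), 1], [0, 0, 0, np.float64(15.7), np.float64(-48.2), np.float64(-34.9), 1]]
[[0, 0, 0, np.float64(2.6), np.float64(-7.9), np.float64(-9.2), 1], [0, 0, 0, np.float64(4.9), np.float64(-15.1), np.float64(-19.0), 1], [0, 0, 0, np.float64(7.0), np.float64(-21.6), np.float64(-29.3), 1], [0, 0, 0, np.float64(8.9), np.float64(-27.3), np.float64(-40.2), 1], [0, 0, 0, np.float64(10.4), np.float64(-32.1), np.float64(-51.5), 1]]
[[0, 0, 0, np.float64(1.3), np.float64(-4.0), np.float64(-11.6), 1], [0, 0, 0, np.float64(2.3), np.float64(-7.2), np.float64(-23.6), 1], [0, 0, 0, np.float64(3.1), np.float64(-9.4), np.float64(-35.7), 1], [0, 0, 0, np.float64(3.5), np.float64(-10.8), np.float64(-48.0), 1], [0, 0, 0, np.float64(3.7), np.float64(-11.3), np.float64(-60.4), 1]]
```

>>> {"api": "servo_tool", "payload": {
  "commands": [
    [0, 0, 0, 3.6, -11.2, 4, 1],
    [0, 0, 0, 7.3, -22.6, 7, 1],
    [0, 0, 0, 11.1, -34.2, 9.1, 1],
    [0, 0, 0, 14.9, -45.9, 10.3, 1],
    [0, 0, 0, 18.7, -57.7, 10.5, 1]
  ]
}}

```text
clock: 25.22
tcp_pos: [0.5421, 0.0126, 0.2505]
orientation: [-3.097, -0.525, -0.004]
contact_force: [1.9, 3.3, 4.8]
grip_width: 0.0091
gripper_force: 25.1
```

>>> {"api": "servo_tool", "payload": {
  "commands": [
    [0, 0, 0, 3.8, -11.8, -0.8, 1],
    [0, 0, 0, 7.6, -23.4, -2.5, 1],
    [0, 0, 0, 11.4, -34.9, -5.1, 1],
    [0, 0, 0, 15, -46.2, -8.7, 1],
    [0, 0, 0, 18.6, -57.2, -13.2, 1]
  ]
}}

```text
clock: 25.63
tcp_pos: [0.5607, -0.045, 0.2366]
orientation: [-3.097, -0.525, -0.003]
contact_force: [5.3, 5.3, -0.7]
grip_width: 0.0089
gripper_force: 25.1
```

```bash
python3 st.py; python3 -c "
from h import *
print(r.get_obs()['grip_width'])
im,d,c=grab('side'); uv,P=cloud(d,c)
q=np.hypot(P[:,0]-.5617,P[:,1]+.0525);m=(q<.046)&(q>.02)&(P[:,2]>.085)&(P[:,2]<.11);print(np.median(P[m][:,2]))"
```

```text
[ 0.251  0.309 -0.346  1.805  0.119  1.045 -1.375] [ 0.5607 -0.045   0.2366] tilt 0.1 ytool [ 0.329 -0.944  0.   ]
tip rel mouth [-104.2  -27.2  132.3] f [ 5.3  5.3 -0.7]
0.008859833125408716
0.10080188749211089
```

>>> {"api": "servo_tool", "payload": {
  "commands": [
    [0, 0, 0, 3.5, -10.6, -5.4, 1],
    [0, 0, 0, 6.8, -20.8, -11.6, 1],
    [0, 0, 0, 9.9, -30.5, -18.6, 1],
    [0, 0, 0, 12.9, -39.7, -26.4, 1],
    [0, 0, 0, 15.7, -48.2, -34.9, 1]
  ]
}}

```text
clock: 26.1
tcp_pos: [0.5761, -0.0934, 0.201]
orientation: [-3.097, -0.524, -0.002]
contact_force: [5.3, 1.2, 3.4]
grip_width: 0.0088
gripper_force: 25.5
```

>>> {"api": "servo_tool", "payload": {
  "commands": [
    [0, 0, 0, 2.6, -7.9, -9.2, 1],
    [0, 0, 0, 4.9, -15.1, -19, 1],
    [0, 0, 0, 7, -21.6, -29.3, 1],
    [0, 0, 0, 8.9, -27.3, -40.2, 1],
    [0, 0, 0, 10.4, -32.1, -51.5, 1]
  ]
}}

```text
clock: 26.52
tcp_pos: [0.5861, -0.1253, 0.1491]
orientation: [-3.097, -0.524, -0.001]
contact_force: [4.2, 2.1, 2.3]
grip_width: 0.0091
gripper_force: 25.3
```

>>> {"api": "servo_tool", "payload": {
  "commands": [
    [0, 0, 0, 1.3, -4, -11.6, 1],
    [0, 0, 0, 2.3, -7.2, -23.6, 1],
    [0, 0, 0, 3.1, -9.4, -35.7, 1],
    [0, 0, 0, 3.5, -10.8, -48, 1],
    [0, 0, 0, 3.6, -11.2, -57, 1]
  ]
}}

```text
clock: 26.93
tcp_pos: [0.5893, -0.1362, 0.0916]
orientation: [3.097, 0.525, 0.0]
contact_force: [3.8, 1.4, 2.6]
grip_width: 0.009
gripper_force: 25.7
```

>>> {"api": "servo_tool", "payload": {
  "commands": [
    [0, 0, 0, 0, 0, -2, 1],
    [0, 0, 0, 0, 0, -4, 1],
    [0, 0, 0, 0, 0, -4, 1]
  ]
}}

```text
clock: 27.18
tcp_pos: [0.5893, -0.1362, 0.0892]
orientation: [3.097, 0.525, -0.0]
contact_force: [1.8, 1.2, 6.3]
grip_width: 0.0088
gripper_force: 26.1
```

```bash
python3 st.py; python3 -c "
from h import *
print(r.get_obs()['grip_width'])
for n in('scene','side'):
  im,d,c=grab(n); uv,P=cloud(d,c)
  Q=P-[.562,-.052,0]; X=-.309*Q[:,0]+.951*Q[:,1];Y=-.951*Q[:,0]-.309*Q[:,1]
  for s in(-1,1):
    for a,b in((-75,-55),(30,50)):
      m=(abs(Y-s*.032)<.007)&(X>a/1e3)&(X<b/1e3)&(P[:,2]>.095)&(P[:,2]<.16); print(n,s,a,m.sum(),np.percentile(P[m][:,2],[50,90]) if m.any() else '')"
```

```text
[ 0.331  0.543 -0.275  1.829  0.198  0.796 -1.281] [ 0.5893 -0.1362  0.0892] tilt 0.0 ytool [ 0.329 -0.944  0.001]
tip rel mouth [ -75.5 -118.5  -14.8] f [1.8 1.2 6.3]
0.008794556709582447
scene -1 -75 25 [0.1118461  0.11348975]
scene -1 30 25 [0.11139951 0.11296541]
scene 1 -75 20 [0.11204749 0.11286748]
scene 1 30 0 
side -1 -75 0 
side -1 30 35 [0.10879441 0.11144086]
side 1 -75 36 [0.11033029 0.11248748]
side 1 30 34 [0.10963938 0.11194254]
```

>>> {"api": "servo_tool", "payload": {
  "commands": [
    [0, 0, 0, 0, 0, -1, 1],
    [0, 0, 0, 0, 0, -2, 1],
    [0, 0, 0, 0, 0, -2, 1]
  ]
}}

```text
clock: 27.53
tcp_pos: [0.5895, -0.1362, 0.0887]
orientation: [3.096, 0.524, 0.001]
contact_force: [-1.9, 1.9, 17.7]
grip_width: 0.009
gripper_force: 27.3
```

>>> {"api": "servo_tool", "payload": {
  "commands": [
    [0, 0, 0, 0, 0, 1, 0.8],
    [0, 0, 0, 0, 0, 2, 0.75],
    [0, 0, 0, 0, 0, 2, 0.75],
    [0, 0, 0, 0, 0, 2, 0.75]
  ]
}}

```text
clock: 27.87
tcp_pos: [0.5879, -0.1359, 0.0882]
orientation: [-3.097, -0.525, 0.004]
contact_force: [0.6, 1.0, 0.5]
grip_width: 0.0211
gripper_force: 0.0
```

>>> {"api": "servo_tool", "payload": {
  "commands": [
    [0, 0, 0, 0, 0, 10, 0.75],
    [0, 0, 0, 0, 0, 30, 0.75],
    [0, 0, 0, 0, 0, 60, 0.75],
    [0, 0, 0, 0, 0, 100, 0.75],
    [0, 0, 0, 0, -30, 130, 0.75]
  ]
}}

```text
clock: 28.28
tcp_pos: [0.5904, -0.1577, 0.2219]
orientation: [-3.091, -0.539, -0.004]
contact_force: [1.5, 1.1, -0.5]
grip_width: 0.0215
gripper_force: 0.0
```

>>> {"api": "servo_tool", "payload": {
  "commands": [
    [0, 0, 0, 0, -30, 30, 0.75],
    [0, 0, 0, 0, -60, 50, 0.75],
    [0, 0, 0, 0, -80, 60, 0.75],
    [0, 0, 0, 0, -80, 60, 0.75],
    [0, 0, 0, 0, -80, 60, 0.75]
  ]
}}

```text
clock: 28.7
tcp_pos: [0.5888, -0.2464, 0.2795]
orientation: [3.098, 0.52, 0.001]
contact_force: [1.1, 0.9, 0.0]
grip_width: 0.0209
gripper_force: 0.0
```

```bash
python3 st.py; python3 -c "
from h import *
S=[]
for n in('scene','side'):
  im,d,c=grab(n); S.append(im[60:360,150:550]); uv,P=cloud(d,c)
  Q=P-[.562,-.052,0]; X=-.309*Q[:,0]+.951*Q[:,1];Y=-.951*Q[:,0]-.309*Q[:,1]
  m=(abs(Y)<.03)&(abs(X+.088)<.012)&(P[:,2]>.08)&(P[:,2]<.2); print(n,'bar',m.sum(),P[m].mean(0),np.percentile(P[m][:,2],[50,95]))
  q=np.hypot(Q[:,0],Q[:,1]);m=(q<.024)&(P[:,2]>.125)&(P[:,2]<.14);print('knob',np.median(P[m][:,2]))
cv2.imwrite('pics/end.png',np.hstack(S))"
```

```text
[ 0.496  0.393 -0.267  1.579  0.11   1.184 -1.031] [ 0.5888 -0.2464  0.2795] tilt 0.1 ytool [ 0.327 -0.945  0.001]
tip rel mouth [ -76.1 -228.4  175.4] f [1.1 0.9 0. ]
scene bar 137 [ 0.59043975 -0.1378853   0.11028863] [0.11118129 0.11369371]
knob 0.1314761099190748
side bar 88 [ 0.59294232 -0.13486055  0.11003205] [0.11064687 0.11243701]
knob 0.13049718164793073
```

View pics/end.png

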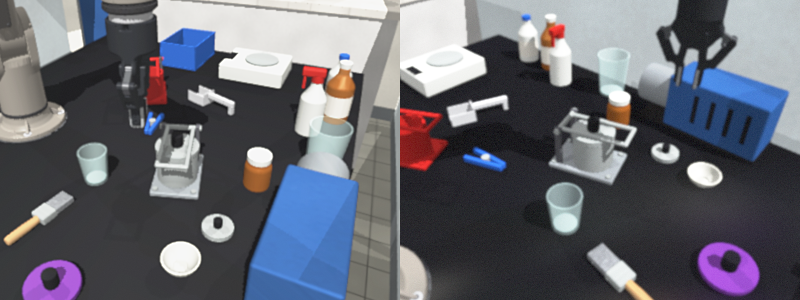

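Both views show the lid seated under the level bail (scene (178,155), side (590,140)), the scoop lying flat and upright, and all bystanders in place.

```bash
python3 -c "
from bench import r
print(r.hand_in())"
```

```text
the job is handed in; nothing more can be done
None
```

The three balls are in the jar, the scoop lies flat and upright, the jar's own lid is fully seated and the bail clamp is fully down; I handed the job in after about 29 s of robot time, with the bystanders where they were in the last two pictures.

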